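# Set up the pin test box: dial to 0, fit key and pins, dial in the pin count

## Task

Set up the test box. First turn the orange dial knob until 0 stands in the little window; with the dial left at 0, seat the yellow interlock key fully in its slot and plug every blue pin that stands in the wooden rack fully home into a jack of the box, one pin a jack, any order. Last, turn the dial until the window shows the number of pins you plugged in, and leave the tape, the marker and the clamp where they lie.

Things in the scene. Friction and masses are not known exactly. Their poses are not given: they have to be found in the camera images.
- dial (a joint): angle of the number disc, rad; grows as the knob turns clockwise seen from above. Number k (0 to 9) stands centred in the window at k x 0.6283 rad; it counts as shown within 0.15 rad of that, when the whole digit is in the window. Stops at -0.5 and 6.1. Dry friction of about 0.05 N m, no clicks: it stays where it is left.
- dial_grip (a point): centre of the dial's orange bar knob, on its vertical axis, 32 mm above the deck. The bar is 44 long (own x), 14 thick (own y), upright sides, from 14 to 46 mm above the deck, and turns with the disc. Below it a steel collar 40 across, top 14 mm above the deck, and a flat square black cover 120x120, top 8 mm above the deck.
- window (a point): centre of the window in the black dial cover, 22x18 mm, 40 mm from the dial axis on the side of the robot; the digit (black on white, about 13 mm tall, 9 wide) is read from above, upright for someone at the robot.
- key_slot (a point): centre of the mouth of the key slot in the grey deck (top of the fixed test box, 150x320x60 mm, deck 60 mm above the worktop), yellow frame round it. Slot 31 mm (own x) by 43 mm (own y), 30 mm deep, chamfered mouth. Axes are those of the test box: x away from the robot, y left, z up; the box may be turned a little.
- jack1 (a point): centre of the mouth of jack 1, a round hole 11 mm wide, 30 mm deep, chamfered, red ring, in the deck of the test box; four jacks in a row, 42 mm apart along the box's y, the first nearest the dial.
- jack2 (a point): centre of the mouth of jack 2, a round hole 11 mm wide, 30 mm deep, chamfered, red ring, in the deck of the test box; four jacks in a row, 42 mm apart along the box's y, counted from the dial.
- jack3 (a point): centre of the mouth of jack 3, a round hole 11 mm wide, 30 mm deep, chamfered, red ring, in the deck of the test box; four jacks in a row, 42 mm apart along the box's y, counted from the dial.
- jack4 (a point): centre of the mouth of jack 4, a round hole 11 mm wide, 30 mm deep, chamfered, red ring, in the deck of the test box; four jacks in a row, 42 mm apart along the box's y, counted from the dial.
- key_mid (a point): centre of the grip of the loose interlock key, upright on the worktop: steel foot 28 (own x) x 40 (own y) x 16 tall, yellow flange 38x50x4, yellow bar grip 14 thick (own x), 36 long (own y), 28 tall. Point 34 mm above the foot's underside, 14 below the top. 60 to 130 g. Home: flange on the deck, point 18 mm above the slot's mouth, either way round (half a turn).
- pin1_mid (a point): pin 1 of 2 to 4 (None from the start if absent): centre of its upright blue round grip, 16 across, 30 tall; below it a black flange 20 across, 3 thick, and a brass shank 8 thick, 24 long, pointed, standing in a hole of the rack. Point 15 mm below the top, 18 above the flange's underside, 42 above the tip. 30 g. Home in a jack: flange on the deck, point 18 mm above the mouth.
- pin2_mid (a point): pin 2 of 2 to 4 (None from the start if absent): centre of its upright blue round grip, 16 across, 30 tall; below it a black flange 20 across, 3 thick, and a brass shank 8 thick, 24 long, pointed, standing in a hole of the rack. Point 15 mm below the top, 18 above the flange's underside, 42 above the tip. 30 g. Home in a jack: flange on the deck, point 18 mm above the mouth.
- pin3_mid (a point): pin 3 of 2 to 4 (None from the start if absent): centre of its upright blue round grip, 16 across, 30 tall; below it a black flange 20 across, 3 thick, and a brass shank 8 thick, 24 long, pointed, standing in a hole of the rack. Point 15 mm below the top, 18 above the flange's underside, 42 above the tip. 30 g. Home in a jack: flange on the deck, point 18 mm above the mouth.
- pin4_mid (a point): pin 4 of 2 to 4 (None from the start if absent): centre of its upright blue round grip, 16 across, 30 tall; below it a black flange 20 across, 3 thick, and a brass shank 8 thick, 24 long, pointed, standing in a hole of the rack. Point 15 mm below the top, 18 above the flange's underside, 42 above the tip. 30 g. Home in a jack: flange on the deck, point 18 mm above the mouth.
- rack_mid (a point): centre of the top face of the fixed wooden pin rack, 44x168 mm (steel foot 56x176), 40 mm tall, left of the box; its four holes lie in a row along own y at -63, -21, 21 and 63 mm, 11 mm wide, 28 deep.
- packing_tape: brown roll of packing tape lying flat, 108 mm across, 48 tall; leave alone. Origin at the centre of its underside.
- blue_marker: blue and white marker lying down, 18x136 mm; leave alone. Origin at its underside.
- clamp: black spring clamp lying down, 44x103x20 mm; leave alone. Origin at its underside.

How it is judged:
By the outcome, as a careful person would: the job done as asked, in the order asked, and still so for the second after the job is handed in, with the robot touching nothing.
Of pin1, pin2, pin3, pin4 only 2 to 4 are there at a start; the rules pass over those that are not, and their reading is None.
At some moment in a run one of key may be knocked a few centimetres aside while the robot is not near it.
It also fails if it takes over 210 s, if anything falls off the work surface, if the arm or the gripper's body presses on something with over 40 N, if the wrist force passes 120 N, or if a joint passes its speed limit or range.

## Robot

A 6-joint arm with a two-finger parallel gripper is mounted at the origin on a cart in front of the work surface, level with it; the furniture and walls round the work are solid. World frame = base frame: x ahead of the robot, y to its left, z up, the work surface at z = 0. Lengths are in m, angles in rad, forces in N, time in s.
With the tool pointing down it reaches from about 0.25 to 0.775 m from the base axis. Payload 4 kg.
Tool frame: the origin (TCP) lies on the centre line of the jaws, within the pads' length; the fingertips stand 22 mm ahead of it and the grasp point (between the pads) lies 3 mm ahead of it; z points along the fingers, y is the direction in which the jaws open and shut (so a half turn about z gives the same grasp; the last joint's range is limited). The gripper opens to 94 mm and grips with 3 to 60 N. Pads are 16 mm wide; open, the fingers measure 119 mm over their backs; the gripper's body (75 mm by 177 mm) begins 78 mm behind the grasp point.
Start: joints at [1.121, 0.087, 1.371, -0, 1.684, -0.103], TCP at [0.187, 0.517, 0.228] pointing down, gripper open.
Joint ranges: [-3.1, 3.1], [-0.76, 2.03], [0.27, 2.55], [-1.08, 4.22], [0.17, 2.65], [-2.57, 2.57]. Speed limits (rad/s): [2.79, 2.79, 3.14, 3.14, 3.14, 3.14].

## Interface

Orientations are given as [roll, pitch, yaw] about the fixed x, y, z axes, in that order (R = Rz(yaw) Ry(pitch) Rx(roll)).
In Python, from bench import robot gives the robot as it stands. The module is installed in compiled form; this text tells all that it offers.
- The arm moves only by the shell command python3 -m inch 'ROWS'. ROWS is JSON, a list of rows, each an object with "linear": the shift along the world's x, y, z scaled (see below), a list of three; "twist": the turn about the world's z scaled (see below); "gripper": the opening, from 0 (shut) to 1 (fully open). In form: [{"linear": [x, y, z], "twist": twist, "gripper": gripper}, ...]. A call has 1 to 10 rows; each row is the pose to reach, as a shift and turn from the pose commanded when the call began; what a row does not reach only later rows make up. The controller multiplies each number of a shift by 0.1 m and each number of a turn by 60 degrees. A row lasts 1/12 s, in which the tool goes at most 41.7 mm and 7.16 degrees, less where a joint would pass 70% of its speed; a pose out of reach is approached as far as the arm can. A call with a number of a shift or a turn outside -1 to 1 is refused whole. A call with a gripper value outside its range is refused whole. The fingers move at their own pace and stop on an object; the grip force is fixed at half the most. Time passes only in rows, so rows that repeat a pose let the fingers close. It gives the time, the measured TCP pose, the force and the opening at its end, in the units of the state.
- robot.get_obs(): the state, without advancing time (a new reading comes with each control period).
- robot.snapshot(name): name is "scene" or "top"; returns a dict with "image" (480x640x3 uint8, red, green, blue), "depth" (480x640 float32, m along the optical axis (not along the pixel's ray), 0 where there is no reading), "mtx" (3x3 intrinsics, pixels), "k1" (the pictures are not rectified: a ray, as slopes to the right and down, at radius r is drawn at 1 + k1 r^2 times it, then the intrinsics apply), "rvec" (rotation vector, rad) and "tvec" (3), from world to camera coordinates, as OpenCV has them. Camera axes: x right, y down, z forward; pixel columns grow to the right and rows downward; lengths in m; the calibration is good to about 2 mm. A picture is of the moment at which its call begins.
- robot.close_job(): hands the job in, once; it reports no verdict.
The state is a dict: "time": time; "joint_positions": joint angles; "qvel": joint speeds; "joint_torque": joint torques, N m; "tool_pos": TCP position; "ee_rot": TCP orientation; "wrist_force": force on the tool from outside, world axes, zero at the start; "wrist_torque": the same for the moment, N m; "width": finger opening in m.
Only numpy, scipy, OpenCV 4.12 (cv2) and the standard library are available. Lean on these libraries where they do the work, as an engineer would, in place of code of your own. Each camera call takes 0.05 s, during which the arm holds its last target.

## Working session

There is one attempt and no reset: what is moved stays moved. The work goes in short steps, Python scripts to look and compute and a shell command to move; the robot and the scene stay as the last step left them, time stands still between calls to the robot, and variables do not carry over. Pictures are saved under pics/ and viewed, and the job is handed in when it is done.

```bash
mkdir -p pics
cat > h.py <<'E'
import numpy as np, cv2
from bench import robot
def snap(n,save=None):
    s=robot.snapshot(n)
    if save: cv2.imwrite('pics/%s.png'%save, s['image'][:,:,::-1])
    return s
def cam(s):
    R=cv2.Rodrigues(np.array(s['rvec'],float))[0]; t=np.array(s['tvec'],float).ravel()
    return R,t
def slopes(s,uv):
    uv=np.atleast_2d(np.array(uv,float)); K=np.array(s['mtx']);k=float(s['k1'])
    d=np.array([k,0,0,0,0.])
    return cv2.undistortPoints(uv.reshape(-1,1,2),K,d).reshape(-1,2)
def onplane(s,uv,z):
    R,t=cam(s); sl=slopes(s,uv); c=-R.T@t
    d=np.c_[sl,np.ones(len(sl))]@R
    return c+d*((z-c[2])/d[:,2])[:,None]
def proj(s,P):
    return cv2.projectPoints(np.atleast_2d(np.array(P,float)),np.array(s['rvec'],float),np.array(s['tvec'],float),np.array(s['mtx'],float),np.array([float(s['k1']),0,0,0,0.]))[0].reshape(-1,2)
def cloud(s):
    R,t=cam(s); h,w=s['depth'].shape
    u,v=np.meshgrid(np.arange(w),np.arange(h))
    sl=slopes(s,np.c_[u.ravel(),v.ravel()]); d=s['depth'].ravel()
    P=np.c_[sl*d[:,None],d]
    return ((P-t)@R).reshape(h,w,3)
E
python3 - <<'E'
from h import *
for n in ('scene','top'):
    s=snap(n,n+'0'); R,t=cam(s); print(n,-R.T@t,R[2],s['mtx'],s['k1'])
print(robot.get_obs())
E
```

```text
scene [-0.16901858  1.14987952  0.69048037] [ 0.46904423 -0.7840992  -0.40643075] [[615.27233053   0.         330.83082936]
 [  0.         615.27233053 230.19951269]
 [  0.           0.           1.        ]] -0.047505006651128605
top [0.29218923 0.00844788 1.11385888] [ 0.2107411   0.01095252 -0.97748055] [[503.26793129   0.         316.79106683]
 [  0.         503.26793129 234.25128317]
 [  0.           0.           1.        ]] -0.03596580995645346
{'time': 0.1, 'joint_positions': array([ 1.12086154e+00,  8.79104022e-02,  1.37207732e+00, -1.49890940e-05,
        1.68361171e+00, -1.03144521e-01]), 'qvel': array([ 0.00033477, -0.0009078 , -0.00327506, -0.0006869 , -0.00099287,
       -0.00060429]), 'joint_torque': array([ 3.06529146e-03, -3.41253912e+01, -3.03300190e+01,  7.18983798e-02,
        3.04402225e-02, -7.60109288e-05]), 'tool_pos': array([0.18677138, 0.51684211, 0.22641826]), 'ee_rot': array([-3.13959500e+00, -1.91803546e-04,  2.79480052e+00]), 'wrist_force': array([-0.97644486,  0.07011128,  0.29465231]), 'wrist_torque': array([ 0.01647319,  0.01315462, -0.02884921]), 'width': 0.09409501992222911}
```

View pics/scene0.png

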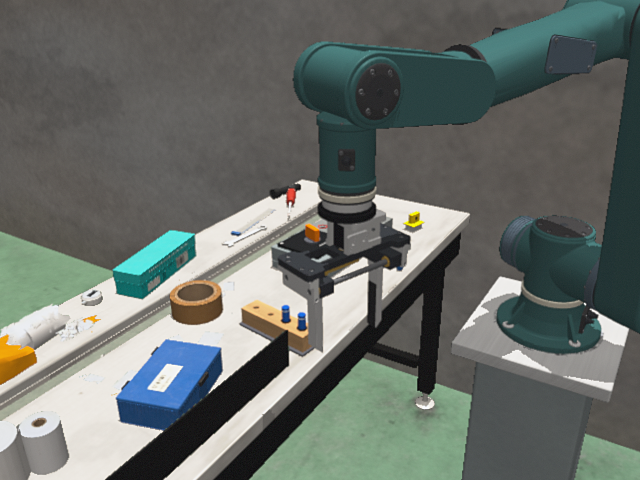

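View pics/top0.png

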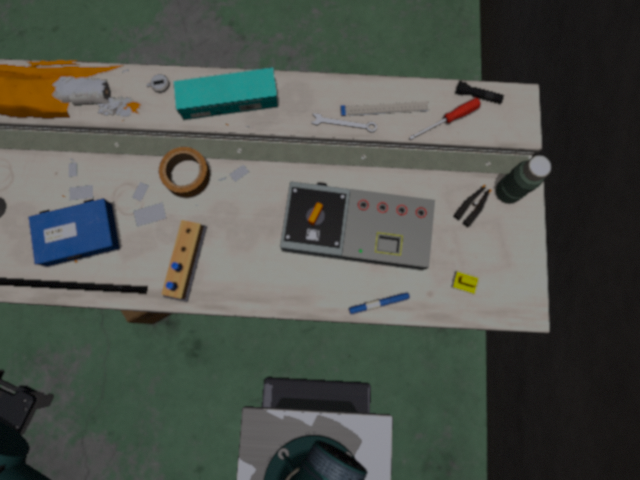

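Run:
```python
from h import *
s=snap('top'); im=s['image']
def up(a,r,c,n,k):
    x=im[r[0]:r[1],c[0]:c[1]]; cv2.imwrite('pics/%s.png'%n,cv2.resize(x,None,fx=k,fy=k,interpolation=cv2.INTER_CUBIC)[:,:,::-1])
up(im,(170,290),(270,430+60),'z_box',3.6)
up(im,(210,310),(150,220),'z_rack',6)
up(im,(220,250),(295,335),'z_win',16)
C=cloud(s); hsv=cv2.cvtColor(im,cv2.COLOR_RGB2HSV)
print(C[150:180:10,300],C[250,250],C[230,345], C[205,340],'rack',C[240,190])
def blobs(m,mn=8):
    n,l,st,ce=cv2.connectedComponentsWithStats(m.astype(np.uint8))
    for i in range(1,n):
        if st[i,4]>=mn:
            P=C[l==i]; yield st[i],ce[i],P
H,S,V=[hsv[:,:,i].astype(int) for i in range(3)]
for nm,m,mn in (('red',((H<8)|(H>172))&(S>90)&(V>60),10),('blue',(H>100)&(H<125)&(S>140),20),('yel',(H>22)&(H<35)&(S>120),10),('or',(H>8)&(H<20)&(S>180),20)):
    for st,ce,P in blobs(m,mn): print(nm,st,ce.round(1),np.median(P,0).round(4),P.max(0).round(3))
```

```text
[[ 0.74330567  0.07273986 -0.0270247 ]
 [ 0.718266    0.07124595 -0.02812352]
 [ 0.68490255  0.06846346 -0.00495991]] [ 0.48859986  0.16951856 -0.00304986] [ 0.53120014 -0.03955232  0.06337319] [ 0.58471873 -0.0262913   0.06795078] rack [0.4956277  0.29550427 0.04221717]
red [444  97  37  26 409] [463.  109.6] [ 0.8444 -0.307   0.0264] [ 0.884 -0.263  0.035]
red [361 200   8   8  16] [365.7 202.6] [ 0.5964 -0.0837  0.0606] [ 0.601 -0.072  0.065]
red [377 202  11  11  33] [381.4 207.1] [ 0.585  -0.1151  0.0609] [ 0.599 -0.107  0.064]
red [397 205  10  10  36] [401.3 209.6] [ 0.5837 -0.1588  0.0609] [ 0.595 -0.15   0.064]
red [416 207  11  11  34] [421.1 211.6] [ 0.5824 -0.2026  0.0601] [ 0.592 -0.191  0.064]
blue [342 106   3   9  22] [342.9 110.3] [ 0.8346 -0.0248  0.0079] [0.847 0.008 1.114]
blue [  30  200   88   65 3641] [ 75. 232.] [0.4992 0.5388 0.0526] [0.573 0.653 1.114]
blue [172 263   8   7  39] [175.6 266.1] [0.4327 0.3115 0.0719] [0.44  0.321 0.077]
blue [167 283   8   6  36] [170.4 285.4] [0.3922 0.3182 0.072 ] [0.397 0.326 0.078]
blue [381 294  28  11 139] [394.2 298.7] [ 0.3943 -0.155   0.0164] [ 0.406 -0.126  0.02 ]
blue [350 305  16   8  79] [357.5 308.3] [ 0.3699 -0.0751  0.0166] [ 0.378 -0.06   0.022]
yel [453 272  25  22 375] [465.1 282.1] [ 0.4359 -0.3052  0.0214] [ 0.463 -0.283  0.053]
or [   0   60  116   58 3441] [35.9 88.5] [0.8357 0.7071 0.0383] [0.941 0.829 1.114]
or [128 103  11   9  60] [133.6 105.9] [0.8211 0.4748 0.0092] [0.83  0.489 0.015]
or [181 171  27  25  91] [197.1 186.7] [0.6169 0.2915 0.0337] [0.656 0.33  0.045]
or [308 202  15  23 111] [315.6 212.3] [0.559  0.0246 0.1042] [0.59  0.04  1.114]
```

```bash
python3 -c "
from h import *
print(robot.get_obs()['time'])"
```

```text
0.15
```

View pics/z_box.png

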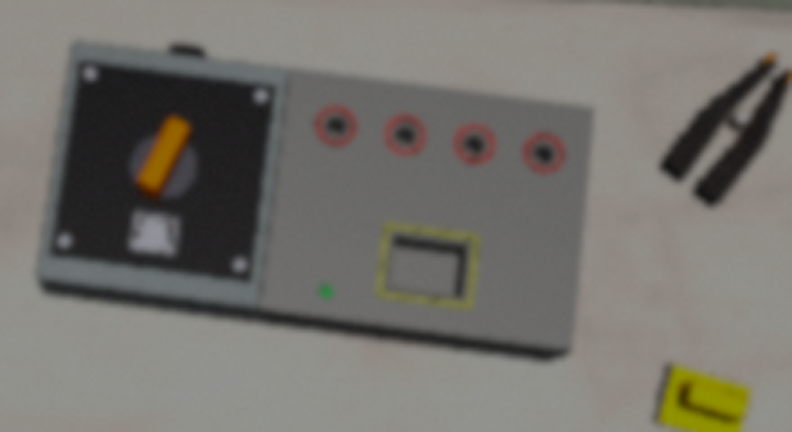

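View pics/z_rack.png

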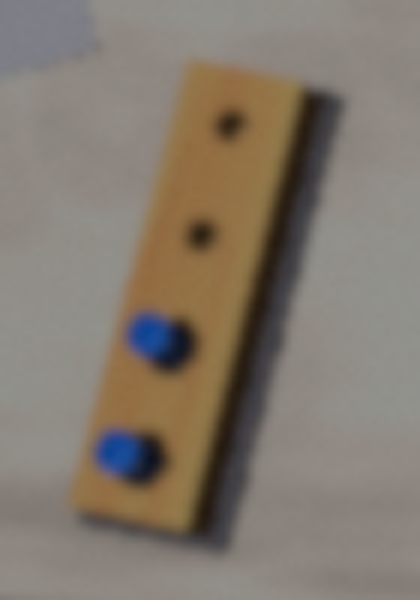

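View pics/z_win.png

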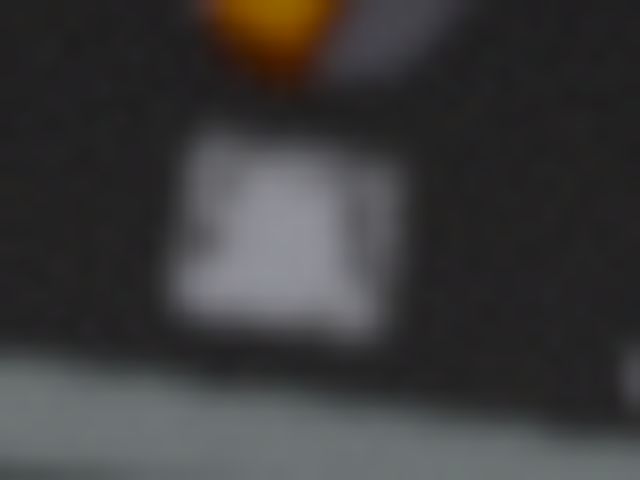

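```bash
cat > meas.py <<'E'
from h import *
N=10
S=[snap('top') for _ in range(N)]; s=S[0]
im=np.mean([x['image'].astype(float) for x in S],0)
np.save('top_avg.npy',im)
D=np.array([x['depth'] for x in S]); s['depth']=np.median(D,0)
def up(r,c,n,k):
    x=im[r[0]:r[1],c[0]:c[1]]
    x=np.clip((x-x.min())/(x.max()-x.min())*255,0,255)
    cv2.imwrite('pics/%s.png'%n,cv2.resize(x,None,fx=k,fy=k,interpolation=cv2.INTER_CUBIC)[:,:,::-1])
def cen(w,cx,cy,r):
    for _ in range(5):
        y,x=np.mgrid[:480,:640]; m=((x-cx)**2+(y-cy)**2<r*r)*w
        cx,cy=(m*x).sum()/m.sum(),(m*y).sum()/m.sum()
    return cx,cy
R,G,B=im[...,0],im[...,1],im[...,2]
E
cat > m1.py <<'E'
from meas import *
red=np.clip(R-(G+B)/2-8,0,None)
J=[cen(red,*p,8) for p in ((363,205),(381.4,207.1),(401.3,209.6),(421.1,211.6))]
JP=onplane(s,J,0.06); print('J px',np.round(J,1)); print(JP.round(4)); print('gaps',np.linalg.norm(np.diff(JP[:,:2],axis=0),axis=1))
d=JP[0]-JP[3]; yaw=np.arctan2(-d[0],d[1]); print('box yaw',yaw)
yel=((np.minimum(R,G)-B)>35)
def rect(m,roi):
    q=np.zeros_like(m,np.uint8); q[roi[1]:roi[3],roi[0]:roi[2]]=m[roi[1]:roi[3],roi[0]:roi[2]]
    pts=np.argwhere(q)[:,::-1].astype(np.float32); return cv2.minAreaRect(pts),pts
r,p=rect(yel,(370,225,410,262)); print('slot',r)
c=onplane(s,cv2.boxPoints(r),0.06); print(c.round(4),c.mean(0).round(4))
r,p=rect(yel,(445,265,490,300)); print('key',r); c=onplane(s,cv2.boxPoints(r),0.02);print(c.round(4),c.mean(0).round(4))
br=cen(np.clip(-(R-B)+0,0,None)*0+np.clip(B-R-40,0,None),175.6,266.1,6),cen(np.clip(B-R-40,0,None),170.4,285.4,6)
print('pins',br,onplane(s,br,0.073))
org=(R-B>70)
r,p=rect(org,(300,190,335,235)); print('knob',r,len(p)); c=onplane(s,cv2.boxPoints(r),0.106);print(c.round(4),c.mean(0).round(4))
C=cloud(s)
print('pin depth',C[266,176],C[285,170],'knob',C[212,315])
up((210,310),(150,220),'a_rack',6); up((222,250),(297,332),'a_win',18); up((185,262),(350,440),'a_box',8); up((262,302),(440,490),'a_key',14); up((185,230),(295,340),'a_knob',12)
E
python3 m1.py
```

```text
J px [[362.9 204.3]
 [381.9 207. ]
 [401.4 209.6]
 [420.7 211.9]]
[[ 0.5911 -0.0762  0.06  ]
 [ 0.5873 -0.1176  0.06  ]
 [ 0.5839 -0.1599  0.06  ]
 [ 0.5809 -0.2019  0.06  ]]
gaps [0.04159839 0.0424658  0.04205965]
box yaw -0.08086601499352711
slot ((388.3846130371094, 243.42311096191406), (26.419397354125977, 20.34169578552246), 7.125016689300537)
[[ 0.4876 -0.1034  0.06  ]
 [ 0.5319 -0.1075  0.06  ]
 [ 0.5277 -0.1639  0.06  ]
 [ 0.4835 -0.1593  0.06  ]] [ 0.5077 -0.1335  0.06  ]
key ((465.4107971191406, 282.16485595703125), (24.262086868286133, 17.571632385253906), 17.10272979736328)
[[ 0.4262 -0.2784  0.02  ]
 [ 0.4638 -0.2898  0.02  ]
 [ 0.4507 -0.3408  0.02  ]
 [ 0.4133 -0.3291  0.02  ]] [ 0.4385 -0.3095  0.02  ]
pins ((np.float64(174.65931027548763), np.float64(265.53896038608485)), (np.float64(169.40074888615032), np.float64(284.97189307043317))) [[0.4337039  0.31369621 0.073     ]
 [0.39251469 0.32011817 0.073     ]]
knob ((315.2000427246094, 212.6000213623047), (7.155416965484619, 21.466251373291016), 26.56505012512207) 153
[[0.5372 0.041  0.106 ]
 [0.5792 0.0235 0.106 ]
 [0.5731 0.0098 0.106 ]
 [0.5311 0.0275 0.106 ]] [0.5551 0.0254 0.106 ]
pin depth [0.43297544 0.31095521 0.07235905] [0.39257899 0.31902406 0.07245326] knob [0.55654597 0.02597918 0.105077  ][ WARN:0@23.137] global loadsave.cpp:1063 imwrite_ Unsupported depth image for selected encoder is fallbacked to CV_8U.
```

View images.

Run:
```python
import cv2,numpy as np
a=[cv2.imread('pics/a_%s.png'%n) for n in ('win','knob','key','rack')]
a=[cv2.resize(x,(400,300)) for x in a]
cv2.imwrite('pics/mos1.png',np.vstack([np.hstack(a[:2]),np.hstack(a[2:])]))
```

```text
(no output)
```

View pics/mos1.png

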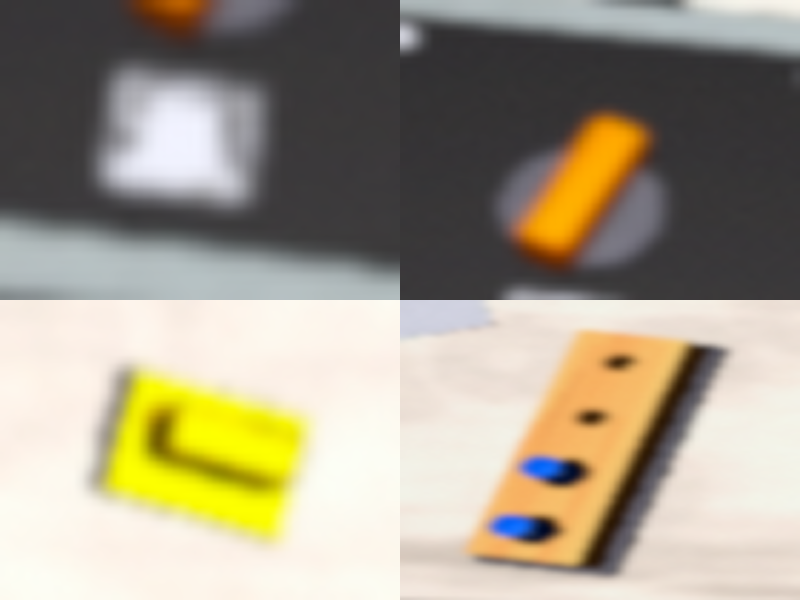

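```bash
python3 -m inch '[{"linear":[0.2,-0.25,0],"twist":0,"gripper":1},{"linear":[0.45,-0.6,0],"twist":0,"gripper":1},{"linear":[0.7,-0.93,0],"twist":0,"gripper":1},{"linear":[0.74,-0.98,0],"twist":0,"gripper":1}]'
python3 -m inch '[{"linear":[0.2,-0.25,0],"twist":0,"gripper":1},{"linear":[0.45,-0.6,0],"twist":0,"gripper":1},{"linear":[0.7,-0.93,0],"twist":0,"gripper":1},{"linear":[0.74,-0.98,0],"twist":0,"gripper":1}]'
python3 -m inch '[{"linear":[0.2,-0.25,0],"twist":0,"gripper":1},{"linear":[0.45,-0.6,0],"twist":0,"gripper":1},{"linear":[0.7,-0.93,0],"twist":0,"gripper":1},{"linear":[0.74,-0.98,0],"twist":0,"gripper":1}]'
python3 -m inch '[{"linear":[0.2,-0.25,0],"twist":0,"gripper":1},{"linear":[0.45,-0.6,0],"twist":0,"gripper":1},{"linear":[0.7,-0.93,0],"twist":0,"gripper":1},{"linear":[0.74,-0.98,0],"twist":0,"gripper":1}]'
```

```text
time: 0.98
tool_pos: [0.2637, 0.4156, 0.2278]
ee_rot: [-3.141, 0.003, 2.79]
wrist_force: [-0.2, 0.3, 0.2]
width: 0.0939
time: 1.32
tool_pos: [0.3377, 0.3176, 0.2278]
ee_rot: [-3.141, 0.003, 2.789]
wrist_force: [0.0, 0.5, 0.5]
width: 0.094
time: 1.65
tool_pos: [0.4117, 0.2196, 0.2275]
ee_rot: [-3.14, 0.002, 2.789]
wrist_force: [0.2, -0.9, -0.1]
width: 0.094
time: 1.98
tool_pos: [0.4855, 0.1218, 0.2271]
ee_rot: [-3.14, 0.002, 2.79]
wrist_force: [-0.1, -0.3, -0.1]
width: 0.094
```

```bash
python3 -m inch '[{"linear":[0.25,-0.3,0],"twist":0,"gripper":1},{"linear":[0.5,-0.7,-0.1],"twist":-0.02,"gripper":1},{"linear":[0.695,-0.968,-0.4],"twist":-0.042,"gripper":1},{"linear":[0.695,-0.968,-0.7],"twist":-0.042,"gripper":1},{"linear":[0.695,-0.968,-0.7],"twist":-0.042,"gripper":1}]'
python3 - <<'E'
from h import *
s=snap('scene','s1'); t=snap('top','t1')
print(proj(s,[[.555,.025,.092],[.555,.025,.106]]))
E
```

```text
time: 2.4
tool_pos: [0.5492, 0.0279, 0.1495]
ee_rot: [-3.137, -0.014, 2.748]
wrist_force: [-1.9, 0.2, -0.9]
width: 0.0942
[[312.40550756 231.64212629]
 [312.33101806 226.2543016 ]]
```

View pics/s1.png

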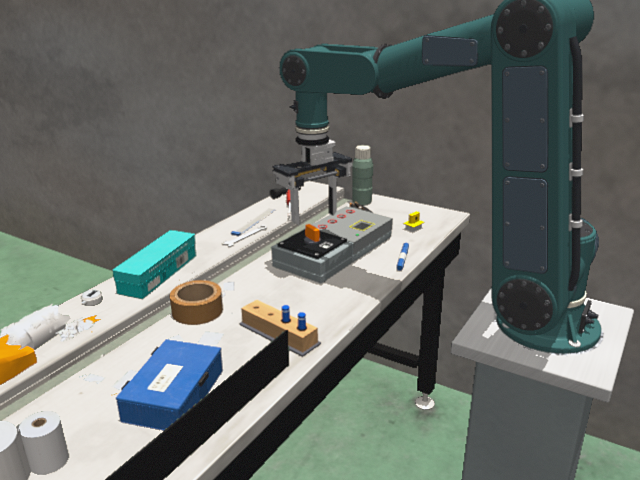

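View pics/t1.png

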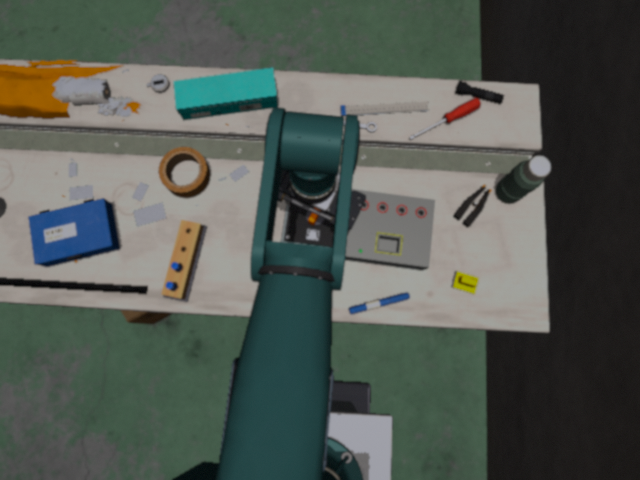

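```bash
python3 -m inch '[{"linear":[0,0,0],"twist":0,"gripper":1},{"linear":[0,0,-0.3],"twist":0,"gripper":1},{"linear":[0,0,-0.5],"twist":0,"gripper":1},{"linear":[0,0,-0.54],"twist":0,"gripper":1},{"linear":[0,0,-0.54],"twist":0,"gripper":1},{"linear":[0,0,-0.54],"twist":0,"gripper":1}]'
python3 -m inch '[{"linear":[0,0,0],"twist":0,"gripper":0.1},{"linear":[0,0,0],"twist":0,"gripper":0},{"linear":[0,0,0],"twist":0,"gripper":0},{"linear":[0,0,0],"twist":0,"gripper":0},{"linear":[0,0,0],"twist":0,"gripper":0},{"linear":[0,0,0],"twist":0,"gripper":0},{"linear":[0,0,0],"twist":0,"gripper":0},{"linear":[0,0,0],"twist":0,"gripper":0}]'
```

```text
time: 3.0
tool_pos: [0.5535, 0.0293, 0.1061]
ee_rot: [3.14, 0.003, 2.752]
wrist_force: [0.1, 0.4, -0.4]
width: 0.0941
time: 3.67
tool_pos: [0.5524, 0.0284, 0.1034]
ee_rot: [3.142, -0.0, 2.751]
wrist_force: [-0.7, -0.3, -0.5]
width: 0.0441
```

```bash
python3 -m inch '[{"linear":[0.026,-0.034,0],"twist":0,"gripper":0.5},{"linear":[0.026,-0.034,0],"twist":0,"gripper":0.5},{"linear":[0.026,-0.034,0],"twist":0,"gripper":0.4},{"linear":[0.026,-0.034,0],"twist":0,"gripper":0},{"linear":[0.026,-0.034,0],"twist":0,"gripper":0},{"linear":[0.026,-0.034,0],"twist":0,"gripper":0},{"linear":[0.026,-0.034,0],"twist":0,"gripper":0},{"linear":[0.026,-0.034,0],"twist":0,"gripper":0},{"linear":[0.026,-0.034,0],"twist":0,"gripper":0},{"linear":[0.026,-0.034,0],"twist":0,"gripper":0}]'
python3 -c "
from bench import robot; o=robot.get_obs(); print(o['wrist_force'],o['wrist_torque'],o['width'],o['joint_positions'])"
```

```text
time: 4.5
tool_pos: [0.5554, 0.0263, 0.1035]
ee_rot: [3.139, 0.0, 2.751]
wrist_force: [1.7, 4.5, -1.5]
width: 0.0137
[ 1.68747288  4.51207434 -1.46272039] [ 0.82646024 -0.34241897 -0.02413544] 0.013736687610417058 [-0.05606348  0.15653648  1.54284645  0.00253656  1.44125005 -1.23695889]
```

```bash
python3 -m inch '[{"linear":[0.005,0.014,0],"twist":0,"gripper":0},{"linear":[0.005,0.014,0],"twist":0.1,"gripper":0},{"linear":[0.005,0.014,0],"twist":0.2,"gripper":0},{"linear":[0.005,0.014,0],"twist":0.3,"gripper":0},{"linear":[0.005,0.014,0],"twist":0.3,"gripper":0},{"linear":[0.005,0.014,0],"twist":0.3,"gripper":0}]'
cat > w.py <<'E'
import sys
from meas import *
up((224,248),(300,330),sys.argv[1],20)
o=robot.get_obs(); print(o['time'],o['tool_pos'],o['ee_rot'],o['wrist_force'],o['wrist_torque'],o['width'])
E
python3 w.py w1
```

```text
time: 5.0
tool_pos: [0.5554, 0.0261, 0.1035]
ee_rot: [-3.141, -0.0, 3.062]
wrist_force: [1.0, 0.6, 0.4]
width: 0.014
5.5 [0.55543774 0.02611211 0.10353433] [-3.14098397e+00 -2.26874117e-04  3.06446324e+00] [-0.65620786 -1.32173633 -0.02352355] [-0.13717908  0.11071555  0.03449936] 0.014057344576472366[ WARN:0@25.540] global loadsave.cpp:1063 imwrite_ Unsupported depth image for selected encoder is fallbacked to CV_8U.
```

View pics/w1.png

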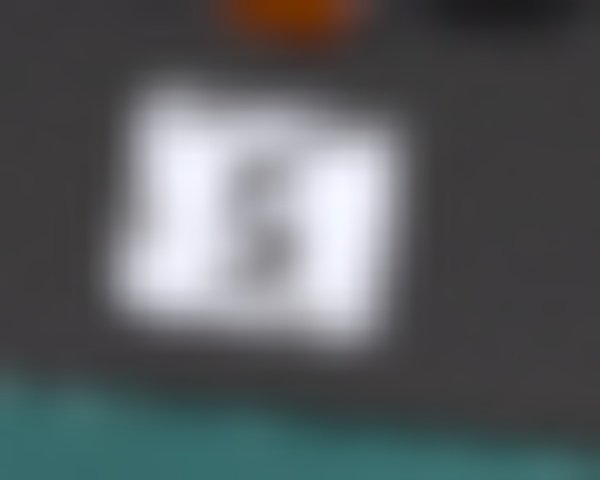

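```bash
python3 -m inch '[{"linear":[0,0,0],"twist":0,"gripper":1},{"linear":[0,0,0],"twist":0,"gripper":1},{"linear":[0,0,0],"twist":0,"gripper":1},{"linear":[0,0,0],"twist":0,"gripper":1},{"linear":[0,0,0],"twist":0,"gripper":1},{"linear":[0,0,0],"twist":0,"gripper":1},{"linear":[0,0,0],"twist":0,"gripper":1},{"linear":[0,0,0],"twist":0,"gripper":1}]'
for i in 1 2 3; do python3 -m inch '[{"linear":[0,0,0],"twist":-1,"gripper":1},{"linear":[0,0,0],"twist":-1,"gripper":1},{"linear":[0,0,0],"twist":-1,"gripper":1},{"linear":[0,0,0],"twist":-1,"gripper":1},{"linear":[0,0,0],"twist":-1,"gripper":1},{"linear":[0,0,0],"twist":-1,"gripper":1},{"linear":[0,0,0],"twist":-1,"gripper":1},{"linear":[0,0,0],"twist":-1,"gripper":1},{"linear":[0,0,0],"twist":-1,"gripper":1}]' ; done
```

```text
time: 6.17
tool_pos: [0.5556, 0.0265, 0.1035]
ee_rot: [3.142, -0.0, 3.065]
wrist_force: [0.3, 0.1, 0.4]
width: 0.0639
time: 6.92
tool_pos: [0.5555, 0.0265, 0.1035]
ee_rot: [3.141, -0.0, 2.013]
wrist_force: [0.0, -0.3, 0.1]
width: 0.0939
time: 7.67
tool_pos: [0.5556, 0.0265, 0.1035]
ee_rot: [3.142, 0.0, 0.966]
wrist_force: [-0.1, -0.1, -0.3]
width: 0.0938
time: 8.42
tool_pos: [0.5556, 0.0264, 0.1035]
ee_rot: [3.141, 0.0, -0.082]
wrist_force: [-0.7, 0.5, -0.8]
width: 0.0942
```

Now close (fully) and look at the window to check the digit.

```bash
python3 -m inch '[{"linear":[0,0,0],"twist":0,"gripper":0},{"linear":[0,0,0],"twist":0,"gripper":0},{"linear":[0,0,0],"twist":0,"gripper":0},{"linear":[0,0,0],"twist":0,"gripper":0},{"linear":[0,0,0],"twist":0,"gripper":0},{"linear":[0,0,0],"twist":0,"gripper":0},{"linear":[0,0,0],"twist":0,"gripper":0},{"linear":[0,0,0],"twist":0,"gripper":0},{"linear":[0,0,0],"twist":0,"gripper":0},{"linear":[0,0,0],"twist":0,"gripper":0}]'
python3 -m inch '[{"linear":[0,0,0],"twist":0,"gripper":0},{"linear":[0,0,0],"twist":0,"gripper":0},{"linear":[0,0,0],"twist":0,"gripper":0},{"linear":[0,0,0],"twist":0,"gripper":0}]'
python3 w.py w2
python3 -m inch '[{"linear":[0,0,0],"twist":0.1,"gripper":0},{"linear":[0,0,0],"twist":0.2,"gripper":0},{"linear":[0,0,0],"twist":0.3,"gripper":0},{"linear":[0,0,0],"twist":0.4,"gripper":0},{"linear":[0,0,0],"twist":0.5,"gripper":0},{"linear":[0,0,0],"twist":0.6,"gripper":0},{"linear":[0,0,0],"twist":0.6,"gripper":0},{"linear":[0,0,0],"twist":0.6,"gripper":0}]'
python3 w.py w3
python3 -c "
import cv2,numpy as np
cv2.imwrite('pics/m2.png',np.hstack([cv2.resize(cv2.imread('pics/%s.png'%a),(400,320)) for a in('w2','w3')]))"
```

```text
time: 9.25
tool_pos: [0.5556, 0.0265, 0.1035]
ee_rot: [3.142, -0.0, -0.077]
wrist_force: [0.6, 0.3, -0.5]
width: 0.0306
time: 9.58
tool_pos: [0.5555, 0.0261, 0.1035]
ee_rot: [3.141, 0.0, -0.077]
wrist_force: [-0.1, -1.1, 0.1]
width: 0.0138
10.0833 [0.55552818 0.02609707 0.10352373] [ 3.14079846e+00  9.72528701e-06 -7.67886178e-02] [-0.44774759 -4.08809771  0.83260673] [-0.54408779  0.26995075 -0.03359919] 0.013914639009719395
time: 10.75
tool_pos: [0.5557, 0.0254, 0.1035]
ee_rot: [3.14, 0.001, 0.549]
wrist_force: [1.2, -5.2, -0.1]
width: 0.0137
11.25 [0.55571855 0.02538543 0.10353376] [3.13950226e+00 8.06790364e-04 5.48443222e-01] [ 0.16998516 -5.50351278 -0.42931804] [-0.99597434  0.1064254  -0.01094425] 0.01385563985565112[ WARN:0@17.896] global loadsave.cpp:1063 imwrite_ Unsupported depth image for selected encoder is fallbacked to CV_8U.
[ WARN:0@21.486] global loadsave.cpp:1063 imwrite_ Unsupported depth image for selected encoder is fallbacked to CV_8U.
```

View pics/m2.png

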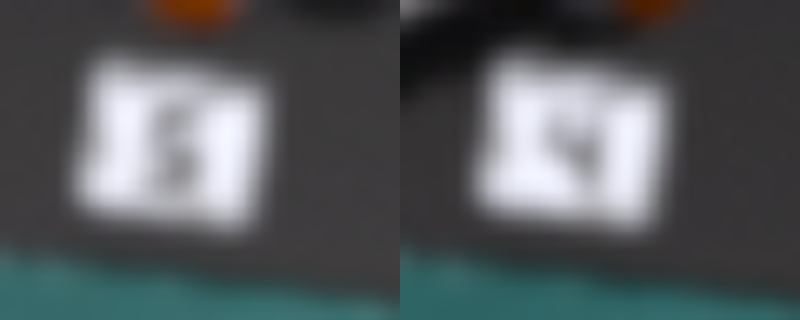

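```bash
python3 -m inch '[{"linear":[0,-0.008,0],"twist":0.1,"gripper":0},{"linear":[0,-0.008,0],"twist":0.2,"gripper":0},{"linear":[0,-0.008,0],"twist":0.3,"gripper":0},{"linear":[0,-0.008,0],"twist":0.4,"gripper":0},{"linear":[0,-0.008,0],"twist":0.5,"gripper":0},{"linear":[0,-0.008,0],"twist":0.6,"gripper":0},{"linear":[0,-0.008,0],"twist":0.7,"gripper":0},{"linear":[0,-0.008,0],"twist":0.8,"gripper":0}]'
python3 -m inch '[{"linear":[0,0,0],"twist":0.1,"gripper":0},{"linear":[0,0,0],"twist":0.2,"gripper":0},{"linear":[0,0,0],"twist":0.3,"gripper":0},{"linear":[0,0,0],"twist":0.4,"gripper":0},{"linear":[0,0,0],"twist":0.5,"gripper":0},{"linear":[0,0,0],"twist":0.6,"gripper":0},{"linear":[0,0,0],"twist":0.7,"gripper":0},{"linear":[0,0,0],"twist":0.8,"gripper":0}]'
python3 -m inch '[{"linear":[0,0,0],"twist":0.1,"gripper":0},{"linear":[0,0,0],"twist":0.2,"gripper":0},{"linear":[0,0,0],"twist":0.3,"gripper":0},{"linear":[0,0,0],"twist":0.4,"gripper":0},{"linear":[0,0,0],"twist":0.5,"gripper":0},{"linear":[0,0,0],"twist":0.6,"gripper":0},{"linear":[0,0,0],"twist":0.7,"gripper":0},{"linear":[0,0,0],"twist":0.8,"gripper":0},{"linear":[0,0,0],"twist":0.8,"gripper":0},{"linear":[0,0,0],"twist":0.8,"gripper":0}]'
python3 w.py w4
```

```text
time: 11.92
tool_pos: [0.5565, 0.0248, 0.1035]
ee_rot: [3.139, 0.001, 1.391]
wrist_force: [3.1, -5.0, -1.7]
width: 0.0137
time: 12.58
tool_pos: [0.5574, 0.025, 0.1035]
ee_rot: [3.139, 0.004, 2.229]
wrist_force: [5.3, -3.5, -3.5]
width: 0.0138
time: 13.42
tool_pos: [0.5578, 0.0259, 0.1036]
ee_rot: [3.141, 0.005, 3.062]
wrist_force: [6.4, -1.7, -3.5]
width: 0.014
13.9167 [0.55780126 0.02587379 0.10357391] [3.14068158 0.00541976 3.06227342] [ 5.62090494 -2.09093422 -3.23206932] [-0.4740756  -0.90409311  0.03580797] 0.014319734558980161[ WARN:0@22.663] global loadsave.cpp:1063 imwrite_ Unsupported depth image for selected encoder is fallbacked to CV_8U.
```

View pics/w4.png

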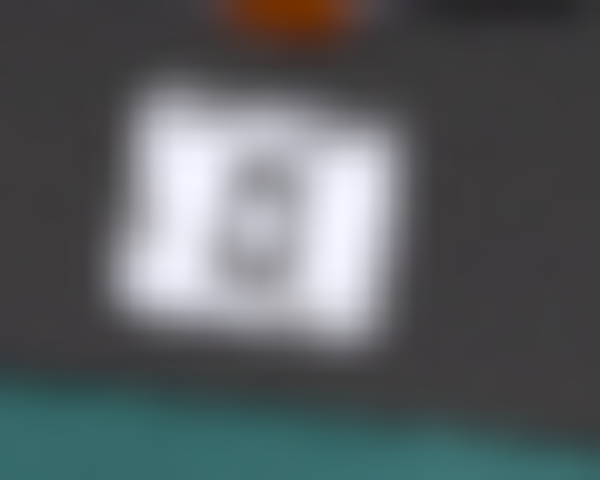

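```bash
python3 -m inch '[{"linear":[0.02,0,0],"twist":0,"gripper":0.5},{"linear":[0.02,0,0],"twist":0,"gripper":0.5},{"linear":[0.02,0,0],"twist":0,"gripper":0.5},{"linear":[0.02,0,0],"twist":0,"gripper":0.5},{"linear":[0.02,0,0],"twist":0,"gripper":0.5},{"linear":[0.02,0,0],"twist":0,"gripper":0.5}]'
python3 -m inch '[{"linear":[0,0,0.3],"twist":0,"gripper":1},{"linear":[0,0,0.6],"twist":0,"gripper":1},{"linear":[0,0,0.8],"twist":0,"gripper":1},{"linear":[0,0,0.8],"twist":0,"gripper":1}]'
python3 w.py w5; python3 m1.py 2>/dev/null | grep -A5 -E 'key|yaw'
```

```text
time: 14.42
tool_pos: [0.5574, 0.0259, 0.1035]
ee_rot: [3.141, -0.0, 3.065]
wrist_force: [-0.3, -0.6, -0.1]
width: 0.0463
time: 14.75
tool_pos: [0.5602, 0.0256, 0.1895]
ee_rot: [3.141, 0.01, 3.065]
wrist_force: [0.2, 0.2, 0.3]
width: 0.0703
15.25 [0.55713811 0.02570405 0.18246271] [ 3.14149109e+00 -1.80211502e-03  3.06496662e+00] [-0.35318802 -0.04168835  0.26869168] [0.03357633 0.01283724 0.01731668] 0.09390035677022321
box yaw -0.0693007264500234
slot ((388.3908386230469, 243.31878662109375), (26.763153076171875, 20.617538452148438), 7.594643592834473)
[[ 0.4878 -0.1028  0.06  ]
 [ 0.5327 -0.1073  0.06  ]
 [ 0.528  -0.1644  0.06  ]
 [ 0.4832 -0.1594  0.06  ]] [ 0.5079 -0.1335  0.06  ]
key ((465.4500427246094, 282.1500244140625), (24.981992721557617, 17.708751678466797), 18.434946060180664)
[[ 0.4271 -0.2774  0.02  ]
 [ 0.4647 -0.2898  0.02  ]
 [ 0.4499 -0.342   0.02  ]
 [ 0.4125 -0.3292  0.02  ]] [ 0.4385 -0.3096  0.02  ]
pins ((np.float64(174.6776501913796), np.float64(265.5572890664004)), (np.float64(169.40812431842963), np.float64(284.98477177130394))) [[0.43366745 0.31365331 0.073     ][ WARN:0@18.241] global loadsave.cpp:1063 imwrite_ Unsupported depth image for selected encoder is fallbacked to CV_8U.
```

View pics/w5.png

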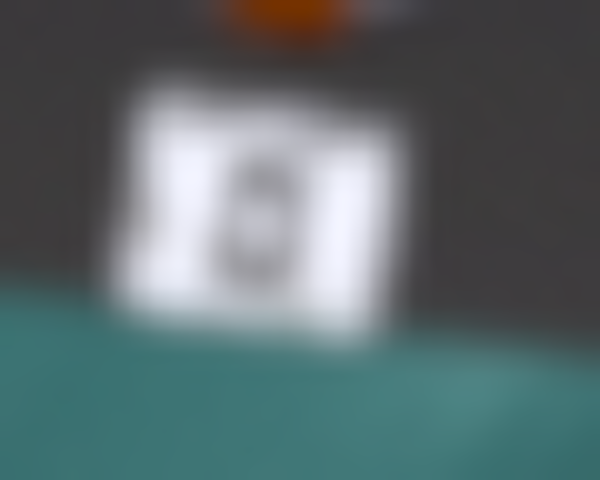

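```bash
for i in 1 2 3 4; do python3 -m inch '[{"linear":[-0.07,-0.2,0],"twist":-0.1,"gripper":1},{"linear":[-0.15,-0.45,0],"twist":-0.21,"gripper":1},{"linear":[-0.25,-0.7,0],"twist":-0.32,"gripper":1},{"linear":[-0.294,-0.836,0],"twist":-0.427,"gripper":1},{"linear":[-0.294,-0.836,0],"twist":-0.427,"gripper":1},{"linear":[-0.294,-0.836,0],"twist":-0.427,"gripper":1}]'; done
python3 - <<'E'
from h import *
o=robot.get_obs(); print(o['tool_pos'],o['ee_rot'])
snap('scene','s2'); snap('top','t2')
E
```

```text
time: 16.25
tool_pos: [0.5282, -0.0582, 0.1837]
ee_rot: [3.141, 0.0, 2.619]
wrist_force: [0.1, -0.0, 0.3]
width: 0.0937
time: 16.75
tool_pos: [0.4992, -0.1408, 0.1835]
ee_rot: [3.141, -0.001, 2.175]
wrist_force: [0.3, 0.4, -0.5]
width: 0.0939
time: 17.25
tool_pos: [0.4701, -0.2239, 0.1834]
ee_rot: [3.141, -0.001, 1.729]
wrist_force: [-0.9, 0.9, 0.8]
width: 0.094
time: 17.75
tool_pos: [0.4408, -0.3073, 0.1834]
ee_rot: [3.141, -0.001, 1.283]
wrist_force: [0.0, 0.7, -0.9]
width: 0.0939
[ 0.44083643 -0.30731624  0.18338343] [ 3.14148059e+00 -1.48881653e-03  1.28275214e+00]
```

View pics/t2.png

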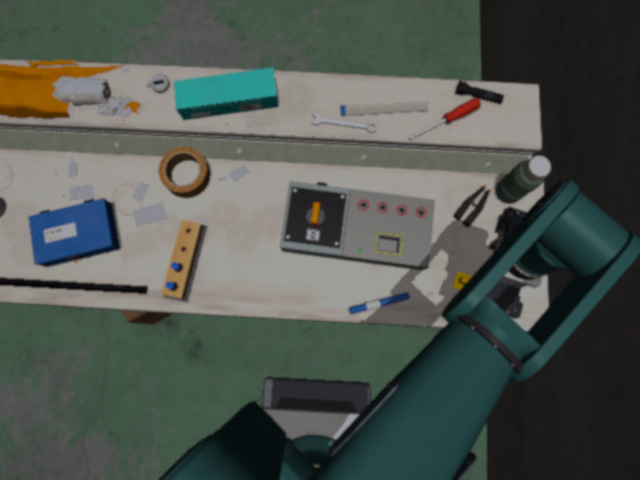

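View pics/s2.png

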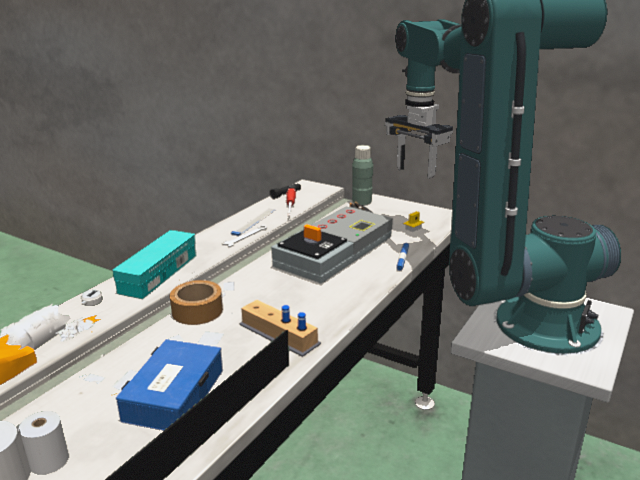

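Run:
```python
from h import *
s=snap('scene'); im=s['image']
print(proj(s,[[.4395,-.3088,.048],[.4395,-.3088,.034],[.4408,-.3073,.1834]]))
x=im[130:245,370:460]; cv2.imwrite('pics/z3.png',cv2.resize(x,None,fx=5,fy=5,interpolation=cv2.INTER_CUBIC)[:,:,::-1])
```

```text
[[413.23379412 212.44298281]
 [412.96159543 217.13863468]
 [415.25929201 165.44697452]]
```

View pics/z3.png

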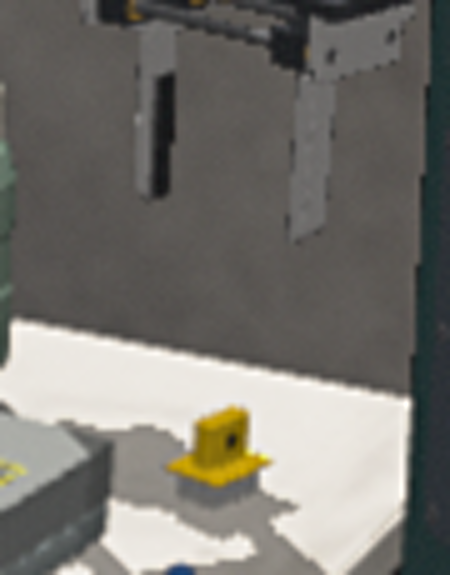

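```bash
python3 -m inch '[{"linear":[-0.013,-0.015,-0.3],"twist":-0.01,"gripper":1},{"linear":[-0.013,-0.015,-0.6],"twist":-0.01,"gripper":1},{"linear":[-0.013,-0.015,-0.9],"twist":-0.01,"gripper":1},{"linear":[-0.013,-0.015,-0.9],"twist":-0.01,"gripper":1},{"linear":[-0.013,-0.015,-0.9],"twist":-0.01,"gripper":1}]'
python3 -m inch '[{"linear":[0,0,-0.2],"twist":0,"gripper":1},{"linear":[0,0,-0.35],"twist":0,"gripper":0.8},{"linear":[0,0,-0.46],"twist":0,"gripper":0.8},{"linear":[0,0,-0.46],"twist":0,"gripper":0.6},{"linear":[0,0,-0.46],"twist":0,"gripper":0.6},{"linear":[0,0,-0.46],"twist":0,"gripper":0.6}]'
python3 - <<'E'
from h import *
s=snap('scene'); im=s['image']
o=robot.get_obs(); print(o['tool_pos'],o['ee_rot'],o['wrist_force'])
x=im[150:265,370:460]; cv2.imwrite('pics/z4.png',cv2.resize(x,None,fx=5,fy=5,interpolation=cv2.INTER_CUBIC)[:,:,::-1])
E
```

```text
time: 18.32
tool_pos: [0.4381, -0.3083, 0.0921]
ee_rot: [-3.138, -0.002, 1.269]
wrist_force: [0.2, -0.9, -0.4]
width: 0.0943
time: 18.82
tool_pos: [0.4397, -0.3109, 0.0493]
ee_rot: [3.139, 0.001, 1.266]
wrist_force: [0.0, 0.6, -0.0]
width: 0.0643
[ 0.43966818 -0.31099307  0.04938544] [3.13853804e+00 1.28064828e-03 1.26621345e+00] [-0.04977824 -0.88671856  0.55691425]
```

View pics/z4.png

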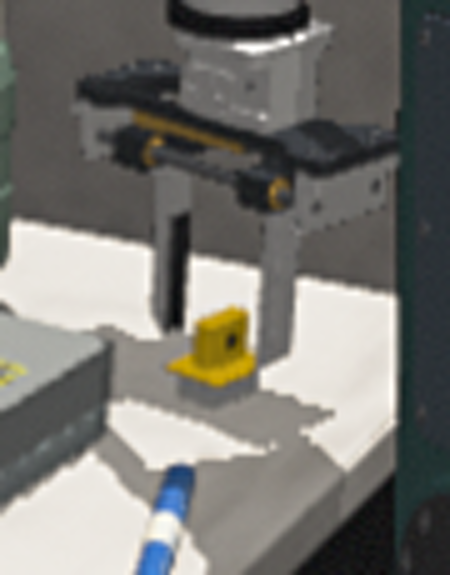

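```bash
python3 -m inch '[{"linear":[0,0.02,-0.03],"twist":0,"gripper":0.5},{"linear":[0,0.02,-0.03],"twist":0,"gripper":0.5},{"linear":[0,0.02,-0.03],"twist":0,"gripper":0.4},{"linear":[0,0.02,-0.03],"twist":0,"gripper":0.3},{"linear":[0,0.02,-0.03],"twist":0,"gripper":0},{"linear":[0,0.02,-0.03],"twist":0,"gripper":0},{"linear":[0,0.02,-0.03],"twist":0,"gripper":0},{"linear":[0,0.02,-0.03],"twist":0,"gripper":0},{"linear":[0,0.02,-0.03],"twist":0,"gripper":0},{"linear":[0,0.02,-0.03],"twist":0,"gripper":0}]'
python3 -m inch '[{"linear":[0,0,0],"twist":0,"gripper":0},{"linear":[0,0,0],"twist":0,"gripper":0},{"linear":[0,0,0],"twist":0,"gripper":0}]'
```

```text
time: 19.7
tool_pos: [0.4387, -0.3083, 0.0445]
ee_rot: [3.141, 0.0, 1.266]
wrist_force: [0.7, -0.2, -0.1]
width: 0.0137
time: 19.95
tool_pos: [0.4387, -0.3083, 0.0445]
ee_rot: [3.141, 0.0, 1.266]
wrist_force: [-0.4, -0.9, 0.0]
width: 0.0136
```

```bash
python3 -m inch '[{"linear":[0,0,0.2],"twist":0,"gripper":0},{"linear":[0,0,0.4],"twist":0,"gripper":0},{"linear":[0,0,0.7],"twist":0,"gripper":0},{"linear":[0,0,0.95],"twist":0,"gripper":0},{"linear":[0,0,0.95],"twist":0,"gripper":0},{"linear":[0,0,0.95],"twist":0,"gripper":0}]'
for i in 1 2; do python3 -m inch '[{"linear":[0.07,0.18,0],"twist":0.03,"gripper":0},{"linear":[0.16,0.4,0],"twist":0.06,"gripper":0},{"linear":[0.25,0.65,0],"twist":0.09,"gripper":0},{"linear":[0.32,0.8,0],"twist":0.109,"gripper":0},{"linear":[0.352,0.88,0],"twist":0.109,"gripper":0},{"linear":[0.352,0.88,0],"twist":0.109,"gripper":0},{"linear":[0.352,0.88,0],"twist":0.109,"gripper":0}]';done
python3 - <<'E'
from h import *
s=snap('scene'); im=s['image']
o=robot.get_obs(); print(o['tool_pos'],o['ee_rot'],o['wrist_force'],o['width'])
print(proj(s,[[.509,-.1322,.1],[.509,-.1328,.06]]))
x=im[130:245,330:430]; cv2.imwrite('pics/z5.png',cv2.resize(x,None,fx=5,fy=5,interpolation=cv2.INTER_CUBIC)[:,:,::-1])
snap('top','t5')
E
```

```text
time: 20.45
tool_pos: [0.4393, -0.3088, 0.141]
ee_rot: [3.138, 0.001, 1.266]
wrist_force: [0.3, -0.0, -2.1]
width: 0.0136
time: 21.03
tool_pos: [0.4732, -0.2201, 0.1381]
ee_rot: [-3.139, -0.0, 1.38]
wrist_force: [-0.6, -0.8, -1.2]
width: 0.0138
time: 21.62
tool_pos: [0.5087, -0.1332, 0.1392]
ee_rot: [-3.141, 0.001, 1.493]
wrist_force: [0.1, -1.2, -1.1]
width: 0.0138
[ 0.50864122 -0.13344069  0.13925913] [-3.14104097e+00  8.52284433e-04  1.49269547e+00] [ 0.08489919 -0.56532346 -0.96238243] 0.013824549183971066
[[360.84810188 210.85191841]
 [360.6586064  225.2045432 ]]
```

View pics/z5.png

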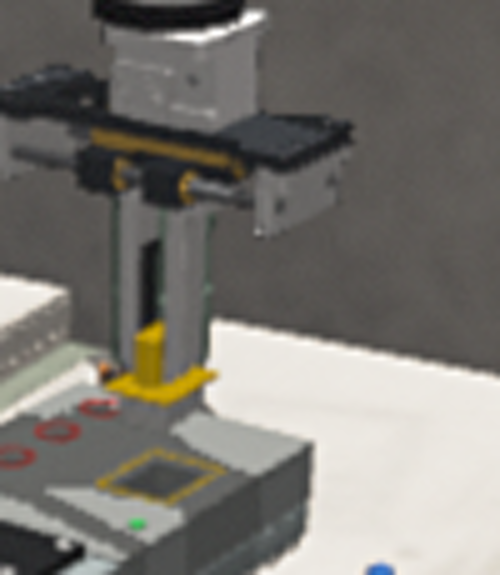

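View pics/t5.png

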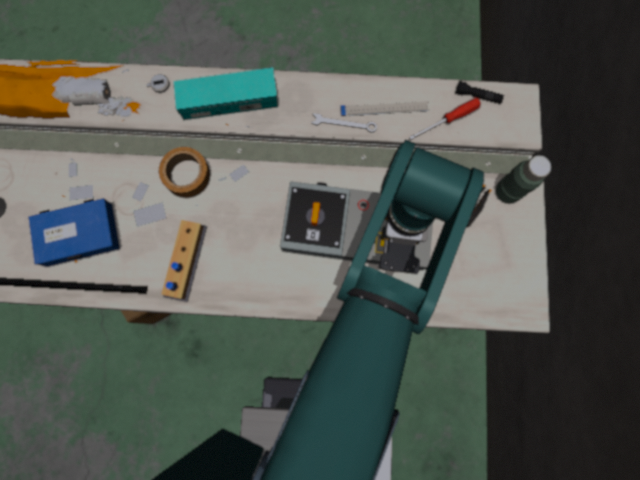

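```bash
cat > k.py <<'E'
from h import *
S=[snap('scene') for _ in range(8)]; s=S[0]; im=np.mean([x['image'].astype(float) for x in S],0)
R,G,B=[im[...,i] for i in range(3)]
m=((np.minimum(R,G)-B)>45)
roi=np.zeros_like(m); roi[185:240,330:390]=1; m&=roi
n,l,st,ce=cv2.connectedComponentsWithStats(m.astype(np.uint8))
for i in range(1,n):
    if st[i,4]>15: print(st[i],ce[i].round(1))
x=im[185:240,335:395]; cv2.imwrite('pics/z6.png',cv2.resize(x,None,fx=12,fy=12,interpolation=cv2.INTER_CUBIC).clip(0,255).astype(np.uint8)[:,:,::-1])
b=-.077
def corners(c,hx,hy,z):
    ex=np.array([np.cos(b),np.sin(b)]);ey=np.array([-ex[1],ex[0]])
    return [[*(np.array(c)+i*hx*ex+j*hy*ey),z] for i,j in((1,1),(1,-1),(-1,-1),(-1,1))]
print('frame pred',((proj(s,corners((.509,-.1328),.0225,.0285,.06))-[335,185])*12+5.5).round())
print('flange pred',((proj(s,corners((.5087,-.134),.019,.025,.113))-[335,185])*12+5.5).round())
E
python3 k.py
```

```text
[351 194  22  17 151] [360.7 203.8]
[363 223  12   8  17] [368.9 226.3]
frame pred [[152. 507.]
 [297. 422.]
 [473. 469.]
 [330. 557.]]
flange pred [[182. 273.]
 [311. 202.]
 [461. 240.]
 [334. 312.]]
```

View pics/z6.png

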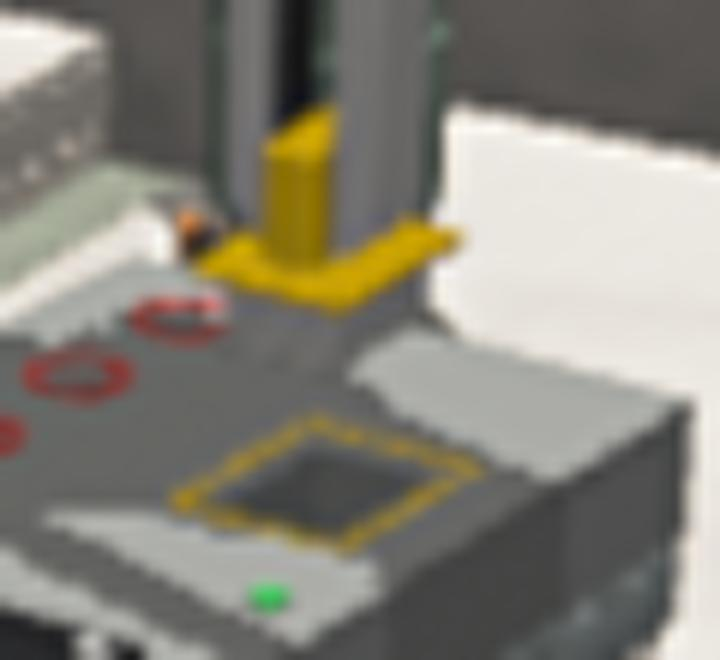

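```bash
python3 -m inch '[{"linear":[-0.006,-0.006,-0.1],"twist":0,"gripper":0},{"linear":[-0.006,-0.006,-0.2],"twist":0,"gripper":0},{"linear":[-0.006,-0.006,-0.31],"twist":0,"gripper":0},{"linear":[-0.006,-0.006,-0.31],"twist":0,"gripper":0},{"linear":[-0.006,-0.006,-0.31],"twist":0,"gripper":0},{"linear":[-0.006,-0.006,-0.31],"twist":0,"gripper":0}]'
python3 k.py
```

```text
time: 22.62
tool_pos: [0.5083, -0.1327, 0.1081]
ee_rot: [-3.141, -0.0, 1.494]
wrist_force: [0.6, -0.3, -1.6]
width: 0.0133
[351 205  22  18 150] [360.6 215.3]
[363 223  12   8  17] [368.9 226.3]
frame pred [[152. 507.]
 [297. 422.]
 [473. 469.]
 [330. 557.]]
flange pred [[182. 273.]
 [311. 202.]
 [461. 240.]
 [334. 312.]]
```

View pics/z6.png

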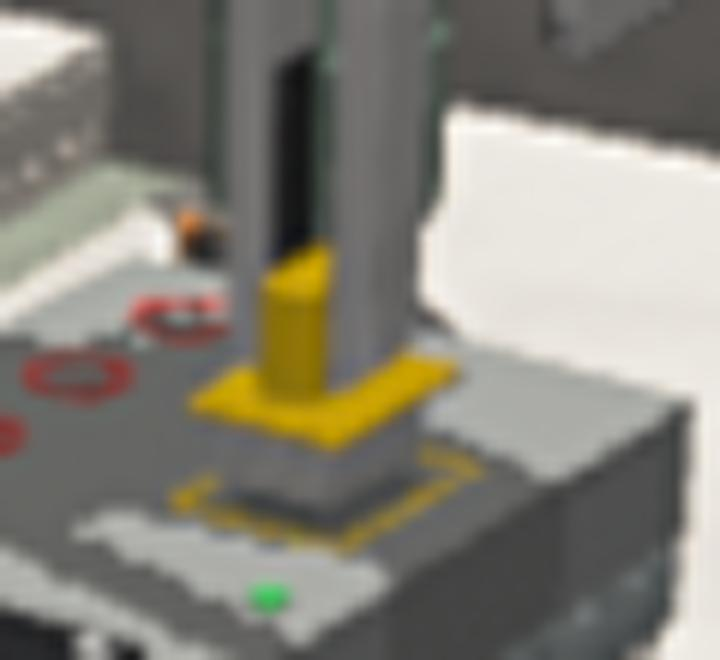

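```bash
python3 -m inch '[{"linear":[-0.007,-0.013,0],"twist":0,"gripper":0},{"linear":[-0.007,-0.013,-0.03],"twist":0,"gripper":0},{"linear":[-0.007,-0.013,-0.05],"twist":0,"gripper":0},{"linear":[-0.007,-0.013,-0.07],"twist":0,"gripper":0},{"linear":[-0.007,-0.013,-0.07],"twist":0,"gripper":0}]'
```

```text
time: 23.43
tool_pos: [0.5081, -0.1343, 0.1042]
ee_rot: [3.14, 0.001, 1.494]
wrist_force: [-4.6, 1.2, 10.9]
width: 0.0138
```

```bash
python3 -m inch '[{"linear":[-0.005,0,0],"twist":0,"gripper":0},{"linear":[-0.01,0,0],"twist":0,"gripper":0},{"linear":[-0.01,0,0],"twist":0,"gripper":0}]'
python3 -m inch '[{"linear":[-0.005,0,0],"twist":0,"gripper":0},{"linear":[-0.01,0,0],"twist":0,"gripper":0},{"linear":[-0.01,0,0],"twist":0,"gripper":0}]'
python3 -c "
from bench import robot; o=robot.get_obs(); print(o['tool_pos'],o['wrist_force'],o['wrist_torque'],o['ee_rot'])"
```

```text
time: 23.68
tool_pos: [0.5078, -0.1343, 0.1042]
ee_rot: [3.138, 0.001, 1.494]
wrist_force: [-2.0, 1.4, 8.7]
width: 0.0136
time: 23.93
tool_pos: [0.5077, -0.1343, 0.1043]
ee_rot: [3.136, 0.001, 1.494]
wrist_force: [0.0, 1.4, 7.0]
width: 0.014
[ 0.50765929 -0.13428623  0.10428832] [0.01928682 1.35392623 7.03750588] [ 0.0792463   0.01356469 -0.02558699] [3.13575069e+00 5.78380205e-04 1.49441075e+00]
```

```bash
python3 k.py | head -2
```

```text
[351 206  23  18 152] [361.2 216.8]
[363 223  12   8  16] [368.8 226.5]
```

View pics/z6.png

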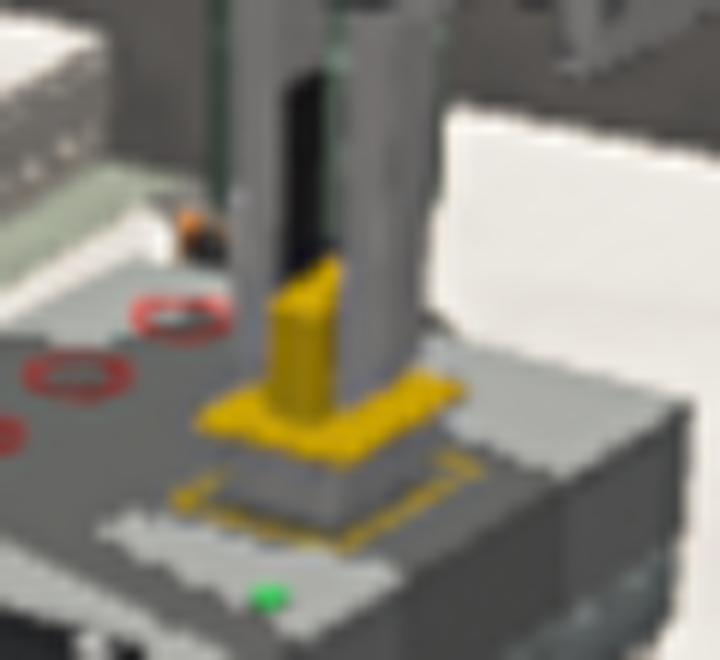

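```bash
python3 -m inch '[{"linear":[0.01,0.005,0.05],"twist":0,"gripper":0},{"linear":[0.02,0.01,0.05],"twist":0,"gripper":0},{"linear":[0.02,0.01,0.05],"twist":0,"gripper":0}]'
python3 -m inch '[{"linear":[0,0,-0.03],"twist":0,"gripper":0},{"linear":[0,0,-0.06],"twist":0,"gripper":0},{"linear":[0,0,-0.06],"twist":0,"gripper":0}]'
python3 -c "
from bench import robot; o=robot.get_obs(); print(o['tool_pos'],o['wrist_force'],o['wrist_torque'],o['ee_rot'])"
```

```text
time: 24.58
tool_pos: [0.5078, -0.1331, 0.1063]
ee_rot: [-3.142, -0.0, 1.494]
wrist_force: [-0.2, 0.4, -1.1]
width: 0.0136
time: 24.83
tool_pos: [0.5068, -0.1329, 0.0989]
ee_rot: [-3.139, -0.001, 1.494]
wrist_force: [0.7, 0.1, -1.5]
width: 0.0139
[ 0.5068182  -0.13285556  0.09885928] [ 0.72009021  0.09321488 -1.48195127] [-0.11493135  0.09382303  0.02036536] [-3.13885517e+00 -7.41850969e-04  1.49407589e+00]
```

```bash
python3 -m inch '[{"linear":[0.004,0,-0.04],"twist":0,"gripper":0},{"linear":[0.004,0,-0.08],"twist":0,"gripper":0},{"linear":[0.004,0,-0.115],"twist":0,"gripper":0},{"linear":[0.004,0,-0.12],"twist":0,"gripper":0},{"linear":[0.004,0,-0.12],"twist":0,"gripper":0}]'
python3 k.py | head -2
```

```text
time: 25.25
tool_pos: [0.5081, -0.1331, 0.0884]
ee_rot: [-3.141, -0.0, 1.494]
wrist_force: [-0.7, 1.1, 1.7]
width: 0.0139
[349 213  26  18 178] [360.9 223.3]
frame pred [[152. 507.]
```

View pics/z6.png

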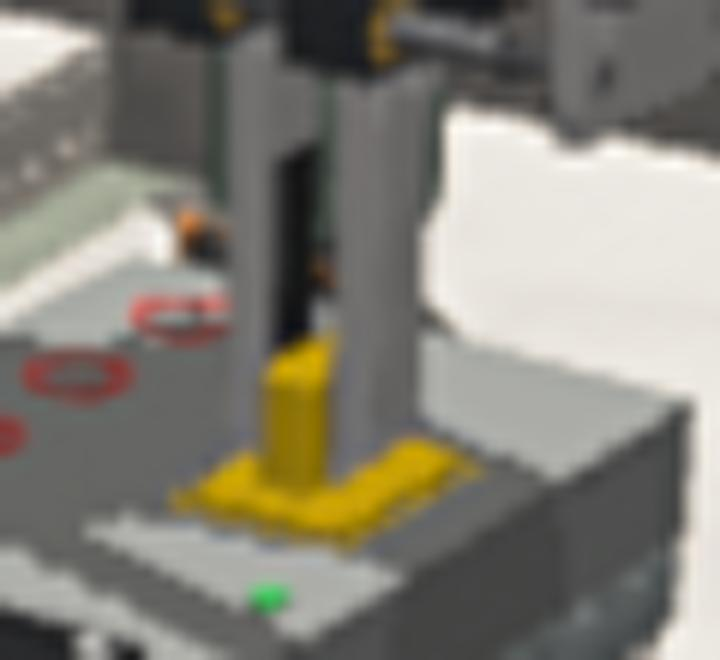

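```bash
python3 -m inch '[{"linear":[0,0,-0.015],"twist":0,"gripper":0},{"linear":[0,0,-0.03],"twist":0,"gripper":0},{"linear":[0,0,-0.03],"twist":0,"gripper":0}]'
python3 -m inch '[{"linear":[0,0,0.02],"twist":0,"gripper":0.5},{"linear":[0,0,0.02],"twist":0,"gripper":0.5},{"linear":[0,0,0.02],"twist":0,"gripper":0.5},{"linear":[0,0,0.02],"twist":0,"gripper":0.5},{"linear":[0,0,0.02],"twist":0,"gripper":0.5},{"linear":[0,0,0.02],"twist":0,"gripper":0.5}]'
python3 -m inch '[{"linear":[0,0,0.3],"twist":0,"gripper":0.6},{"linear":[0,0,0.6],"twist":0,"gripper":0.6},{"linear":[0,0,0.9],"twist":0,"gripper":0.6},{"linear":[0,0,0.9],"twist":0,"gripper":0.6},{"linear":[0,0,0.9],"twist":0,"gripper":0.6}]'
python3 k.py | head -2
```

```text
time: 25.9
tool_pos: [0.5082, -0.1331, 0.0884]
ee_rot: [3.141, 0.0, 1.494]
wrist_force: [-5.6, 2.9, 12.1]
width: 0.014
time: 26.4
tool_pos: [0.508, -0.1331, 0.087]
ee_rot: [-3.141, -0.0, 1.494]
wrist_force: [-0.6, -0.5, 0.4]
width: 0.0464
time: 26.82
tool_pos: [0.5094, -0.1336, 0.1798]
ee_rot: [3.137, 0.001, 1.494]
wrist_force: [-0.1, -0.9, -1.1]
width: 0.0561
[349 212  26  19 239] [361.8 222. ]
frame pred [[152. 507.]
```

View pics/z6.png

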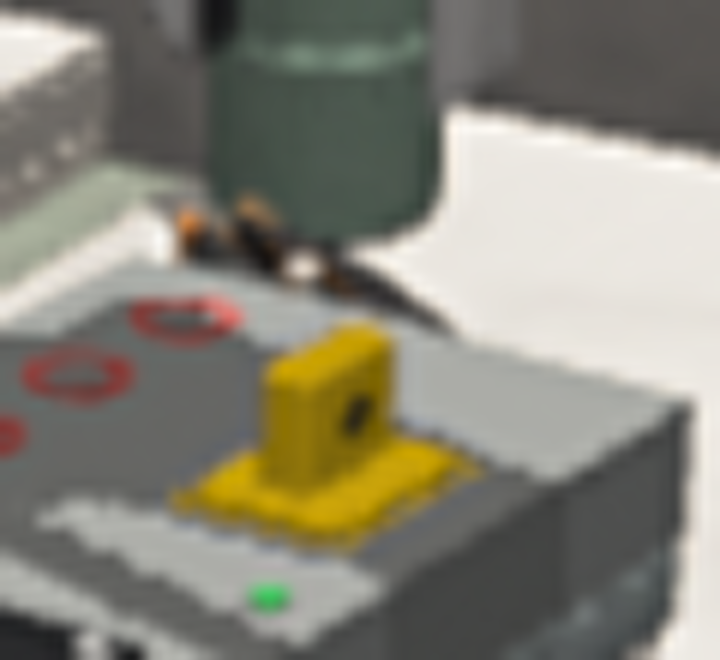

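```bash
cat > m2.py <<'E'
from meas import *
C=cloud(s)
y,x=np.mgrid[:480,:640]
hsv=cv2.cvtColor(im.astype(np.uint8),cv2.COLOR_RGB2HSV)
wood=((R-B)>45)&(R>95)&(x>155)&(x<210)&(y>215)&(y<305)
n,l,st,ce=cv2.connectedComponentsWithStats(wood.astype(np.uint8)); i=1+np.argmax(st[1:,4]); m=(l==i).astype(np.uint8)
c=cv2.findContours(m,cv2.RETR_EXTERNAL,cv2.CHAIN_APPROX_NONE)[0][0]
r=cv2.minAreaRect(c); q=onplane(s,cv2.boxPoints(r),.04); print(r); print(q.round(4)); 
print('rack mid',q.mean(0).round(4),'sides',np.linalg.norm(q[1]-q[0]),np.linalg.norm(q[2]-q[1]))
e=q[1]-q[0] if np.linalg.norm(q[1]-q[0])>.1 else q[2]-q[1]; a=np.arctan2(-e[0],e[1]); 
e=e[:2]/np.linalg.norm(e[:2]); e=e*np.sign(e[0]); print('dir',e)
for k in(-63,-21,21,63): print(k,(q.mean(0)[:2]+e*k/1000).round(4))
dark=np.clip(110-(R+G+B)/3,0,None)
H=[cen(dark,188.3,230.5,3.5),cen(dark,183.3,249.2,3.5)]; HP=onplane(s,H,.04); print('holes',H,HP)
bl=np.clip(B-R-25,0,None)
for p in((174.7,265.5),(169.4,285)):
    sel=(np.hypot(x-p[0],y-p[1])<8)&(np.abs(C[...,2]-.073)<.004)
    P=C[sel]; b=(np.hypot(x-p[0],y-p[1])<8)&(bl>20)
    print('depthtop',P.mean(0).round(4),sel.sum(),(P.min(0)+P.max(0))[:2]/2,'bluepx',b.sum(),[x[b].min(),x[b].max(),y[b].min(),y[b].max()])
up((255,295),(155,195),'a_pins',15)
S2=[snap('scene') for _ in range(8)]; j=np.mean([q['image'].astype(float) for q in S2],0); ss=S2[0]
xx=j[295:345,250:325]; cv2.imwrite('pics/sp.png',cv2.resize(xx,None,fx=10,fy=10,interpolation=cv2.INTER_CUBIC).clip(0,255).astype(np.uint8)[:,:,::-1])
b=np.clip(j[...,2]-j[...,0]-30,0,None)
n,l,st,ce=cv2.connectedComponentsWithStats((b[300:340,270:315]>0).astype(np.uint8)); print('scene blue',st[1:]+np.array([270,300,0,0,0]),ce[1:]+[270,300])
for P in([.4335,.3130],[.3923,.3195]): print(proj(ss,[[*P,.043],[*P,.073]]))
E
python3 m2.py 2>/dev/null
```

```text
((180.72201538085938, 258.79254150390625), (20.613012313842773, 78.07178497314453), 14.931416511535645)
[[0.3757 0.3465 0.04  ]
 [0.5433 0.3216 0.04  ]
 [0.5336 0.2763 0.04  ]
 [0.3669 0.3026 0.04  ]]
rack mid [0.4549 0.3117 0.04  ] sides 0.16939736025664678 0.046256328776913075
dir [ 0.98910822 -0.14719011]
-63 [0.3926 0.321 ]
-21 [0.4341 0.3148]
21 [0.4757 0.3087]
63 [0.5172 0.3025]
holes [(np.float64(187.80173482032217), np.float64(230.31774999061244)), (np.float64(183.03701303131606), np.float64(248.68977280480314))] [[0.51735027 0.3032424  0.04      ]
 [0.47602449 0.30923754 0.04      ]]
depthtop [0.4335 0.314  0.0725] 49 [0.43383618 0.31408245] bluepx 37 [np.int64(172), np.int64(178), np.int64(263), np.int64(269)]
depthtop [0.3922 0.3204 0.0726] 45 [0.39251382 0.32033048] bluepx 43 [np.int64(166), np.int64(173), np.int64(282), np.int64(288)]
scene blue [[282 305   8  17 106]
 [298 312   8  18 110]] [[285.45283019 312.98113208]
 [301.6        320.44545455]]
[[286.16631673 319.17185839]
 [285.68939634 305.94679997]]
[[301.95348129 326.67502167]
 [301.63535801 313.25595749]]
```

View pics/a_pins.png

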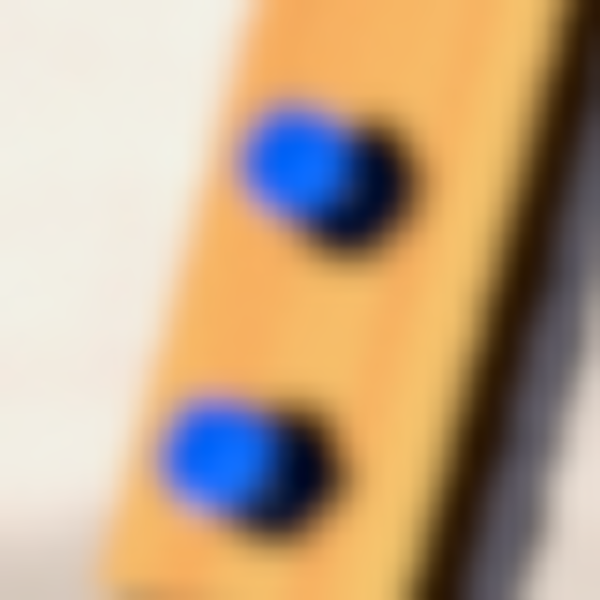

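View pics/sp.png

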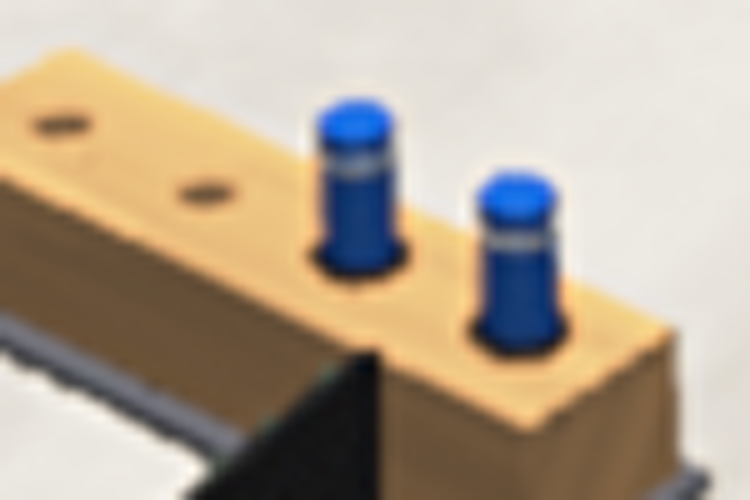

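Run:
```python
from h import *
s=snap('top'); C=cloud(s)
for u in (60,100,130,140,146): print(u,[C[v,u].round(3).tolist() for v in (282,285,288,291)])
print(robot.get_obs()['tool_pos'],robot.get_obs()['ee_rot'])
```

```text
60 [[0.392, 0.587, 0.005], [0.378, 0.545, 0.084], [0.377, 0.574, 0.026], [0.372, 0.587, -0.002]]
100 [[0.397, 0.499, 0.0], [0.39, 0.495, 0.007], [0.377, 0.46, 0.084], [0.378, 0.497, -0.003]]
130 [[0.401, 0.432, -0.002], [0.394, 0.428, 0.006], [0.381, 0.399, 0.081], [0.377, 0.411, 0.047]]
140 [[0.402, 0.408, 0.001], [0.396, 0.408, -0.002], [0.389, 0.405, 0.005], [0.379, 0.391, 0.042]]
146 [[0.403, 0.394, 0.004], [0.397, 0.395, -0.003], [0.39, 0.392, 0.004], [0.383, 0.391, 0.004]]
[ 0.50814955 -0.1331283   0.17750104] [3.14151000e+00 1.88890485e-06 1.49416715e+00]
```

```bash
for i in 1 2 3 4 5; do python3 -m inch '[{"linear":[-0.04,0.2,0],"twist":0.07,"gripper":0.5},{"linear":[-0.08,0.45,0],"twist":0.14,"gripper":0.5},{"linear":[-0.12,0.7,0],"twist":0.22,"gripper":0.5},{"linear":[-0.148,0.895,0],"twist":0.286,"gripper":0.5},{"linear":[-0.148,0.895,0],"twist":0.286,"gripper":0.5},{"linear":[-0.148,0.895,0],"twist":0.286,"gripper":0.5}]' | grep -E 'pos|rot'; done
python3 -m inch '[{"linear":[0,0,-0.2],"twist":0,"gripper":0.5},{"linear":[0,0,-0.4],"twist":0,"gripper":0.5},{"linear":[0,0,-0.6],"twist":0,"gripper":0.5},{"linear":[0,0,-0.6],"twist":0,"gripper":0.5},{"linear":[0,0,-0.6],"twist":0,"gripper":0.5},{"linear":[0,0,-0.6],"twist":0,"gripper":0.5}]'
cat > p.py <<'E'
import sys
from h import *
a=[int(v) for v in sys.argv[2:6]]
S=[snap('scene') for _ in range(4)]
x=np.mean([q['image'].astype(float) for q in S],0)[a[0]:a[1],a[2]:a[3]]
k=min(750/x.shape[1],580/x.shape[0])
cv2.imwrite('pics/%s.png'%sys.argv[1],cv2.resize(x,None,fx=k,fy=k,interpolation=cv2.INTER_CUBIC).clip(0,255).astype(np.uint8)[:,:,::-1])
o=robot.get_obs(); print('k',k,o['time'],o['tool_pos'].round(4),o['ee_rot'].round(3),o['wrist_force'].round(1),o['width'])
E
python3 p.py p1 250 350 250 350
```

```text
tool_pos: [0.4934, -0.0432, 0.1777]
ee_rot: [3.141, 0.001, 1.794]
tool_pos: [0.4789, 0.0452, 0.1775]
ee_rot: [-3.141, 0.001, 2.092]
tool_pos: [0.4643, 0.1343, 0.1774]
ee_rot: [-3.141, 0.001, 2.39]
tool_pos: [0.4497, 0.2236, 0.1773]
ee_rot: [-3.14, 0.001, 2.689]
tool_pos: [0.435, 0.3129, 0.1773]
ee_rot: [-3.14, 0.0, 2.988]
time: 31.17
tool_pos: [0.4352, 0.3134, 0.1187]
ee_rot: [3.141, 0.002, 2.989]
wrist_force: [0.0, -0.6, 1.2]
width: 0.0469
k 5.8 31.3667 [0.4351 0.3145 0.1191] [3.140e+00 2.000e-03 2.991e+00] [-0.5 -0.4 -0.1] 0.04715263712961895
```

View pics/p1.png

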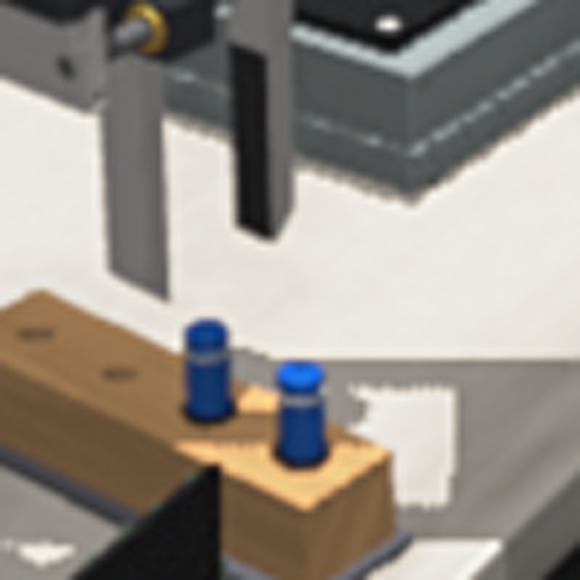

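```bash
python3 -m inch '[{"linear":[-0.01,0,-0.15],"twist":0,"gripper":0.5},{"linear":[-0.01,0,-0.3],"twist":0,"gripper":0.5},{"linear":[-0.01,0,-0.45],"twist":0,"gripper":0.5},{"linear":[-0.01,0,-0.49],"twist":0,"gripper":0.5},{"linear":[-0.01,0,-0.49],"twist":0,"gripper":0.5},{"linear":[-0.01,0,-0.49],"twist":0,"gripper":0.5}]'
python3 -m inch '[{"linear":[0,0,0],"twist":0,"gripper":0},{"linear":[0,0,0],"twist":0,"gripper":0},{"linear":[0,0,0],"twist":0,"gripper":0},{"linear":[0,0,0],"twist":0,"gripper":0},{"linear":[0,0,0],"twist":0,"gripper":0},{"linear":[0,0,0],"twist":0,"gripper":0},{"linear":[0,0,0],"twist":0,"gripper":0},{"linear":[0,0,0],"twist":0,"gripper":0}]'
python3 p.py p2 250 350 250 350
```

```text
time: 31.87
tool_pos: [0.4335, 0.3146, 0.0693]
ee_rot: [3.141, 0.001, 2.992]
wrist_force: [-0.4, -0.0, -0.2]
width: 0.0471
time: 32.53
tool_pos: [0.4333, 0.3145, 0.0689]
ee_rot: [3.141, 0.001, 2.992]
wrist_force: [0.3, 0.8, 2.1]
width: 0.0155
k 5.8 32.7333 [0.4333 0.3145 0.0688] [3.141 0.    2.992] [-0.8 -0.2  3.4] 0.014957438101604775
```

View pics/p2.png

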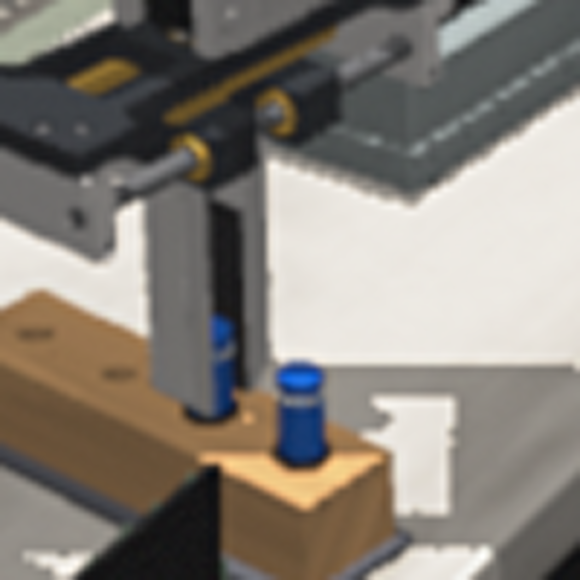

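```bash
python3 -m inch '[{"linear":[0,0,0.1],"twist":0,"gripper":0},{"linear":[0,0,0.2],"twist":0,"gripper":0},{"linear":[0,0,0.4],"twist":0,"gripper":0},{"linear":[0,0,0.7],"twist":0,"gripper":0},{"linear":[0,0,1],"twist":0,"gripper":0},{"linear":[0,0,1],"twist":0,"gripper":0},{"linear":[0,0,1],"twist":0,"gripper":0}]'
python3 p.py p3 210 330 230 350
```

```text
time: 33.32
tool_pos: [0.4343, 0.3149, 0.1716]
ee_rot: [3.138, 0.004, 2.992]
wrist_force: [-0.6, 0.4, -0.8]
width: 0.0152
k 4.833333333333333 33.5167 [0.4322 0.3137 0.1666] [-3.139e+00 -3.000e-03  2.992e+00] [-0.2  0.6 -1.2] 0.01520596035769057
```

View pics/p3.png

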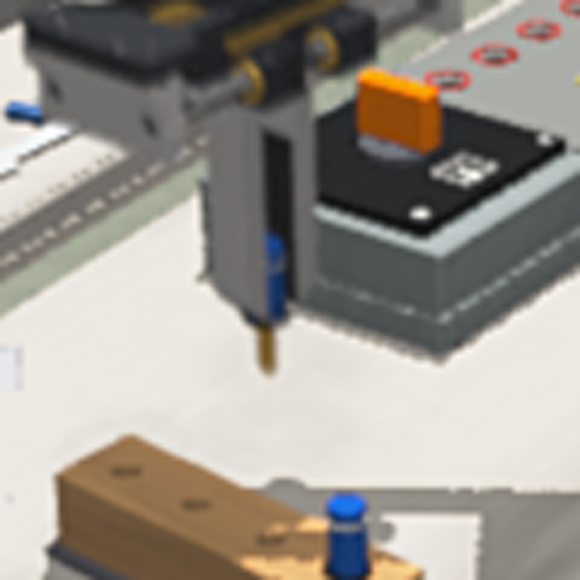

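```bash
for i in 1 2 3 4 5; do python3 -m inch '[{"linear":[0.06,-0.2,0],"twist":0,"gripper":0},{"linear":[0.14,-0.45,0],"twist":0.007,"gripper":0},{"linear":[0.22,-0.7,0],"twist":0.014,"gripper":0},{"linear":[0.301,-0.948,0.01],"twist":0.014,"gripper":0},{"linear":[0.301,-0.948,0.01],"twist":0.014,"gripper":0},{"linear":[0.301,-0.948,0.01],"twist":0.014,"gripper":0}]' | grep -E 'pos|rot|wid'; done
python3 -m inch '[{"linear":[0,0,-0.1],"twist":0,"gripper":0},{"linear":[0,0,-0.3],"twist":0,"gripper":0},{"linear":[0,0,-0.5],"twist":0,"gripper":0},{"linear":[0,0,-0.5],"twist":0,"gripper":0},{"linear":[0,0,-0.5],"twist":0,"gripper":0}]'
python3 p.py p4 160 240 310 390
```

```text
tool_pos: [0.4628, 0.2186, 0.1681]
ee_rot: [-3.141, -0.003, 3.004]
width: 0.0155
tool_pos: [0.4931, 0.125, 0.1697]
ee_rot: [3.141, -0.002, 3.02]
width: 0.0148
tool_pos: [0.5233, 0.0309, 0.1709]
ee_rot: [3.14, -0.001, 3.035]
width: 0.0152
tool_pos: [0.5536, -0.0635, 0.172]
ee_rot: [3.14, -0.001, 3.051]
width: 0.0151
tool_pos: [0.5838, -0.1581, 0.173]
ee_rot: [3.14, -0.001, 3.066]
width: 0.0152
time: 36.43
tool_pos: [0.5824, -0.1574, 0.1217]
ee_rot: [3.14, -0.004, 3.067]
wrist_force: [0.4, -0.3, -0.2]
width: 0.0157
k 7.25 36.6333 [ 0.5845 -0.1594  0.1253] [-3.141e+00  3.000e-03  3.066e+00] [ 0.9  0.6 -0.3] 0.015256742688137256
```

View pics/p4.png

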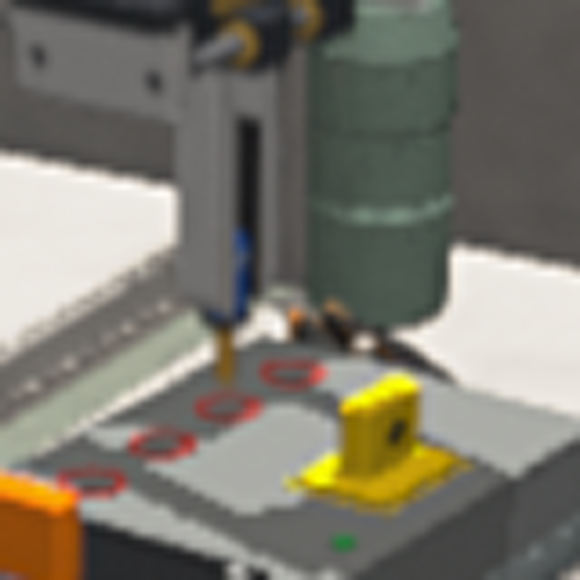

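Run:
```python
from h import *
s=snap('scene')
f=lambda P:((proj(s,P)-[310,160])*7.25+3.1).round(1)
o=robot.get_obs(); t=o['tool_pos']; print(t)
print('tip pred',f([[t[0],t[1],t[2]-.0528],[t[0],t[1],t[2]-.0528+.024]]))
print('jacks pred',f([[.5906,-.0761,.06],[.5874,-.1180,.06],[.5842,-.1598,.06],[.5810,-.2017,.06]]))
S=[snap('scene') for _ in range(8)]; im=np.mean([x['image'].astype(float) for x in S],0)
R,G,B=[im[...,i] for i in range(3)]
red=((R-(G+B)/2)>25); z=np.zeros_like(red); z[200:235,310:360]=1
n,l,st,ce=cv2.connectedComponentsWithStats((red&z).astype(np.uint8),connectivity=8)
for i in range(1,n):
    if st[i,4]>8:
        pts=np.argwhere(l==i)[:,::-1].astype(np.float32); e=cv2.fitEllipse(pts) if len(pts)>5 else None
        print(st[i],((np.array([st[i,0]+st[i,2]/2-.5,st[i,1]+st[i,3]/2-.5])-[310,160])*7.25+3.1).round(1), ((np.array(e[0])-[310,160])*7.25+3.1).round(1))
```

```text
[ 0.58445962 -0.1595548   0.12523747]
tip pred [[224.  377.4]
 [224.4 316.3]]
jacks pred [[ 90.3 483.6]
 [158.9 445.4]
 [224.8 408.7]
 [288.3 373.3]]
[340 205   3   8  20] [227.8 354.7] [227.3 352.4]
[346 210  10   4  27] [296.7 376.5] [294.1 374.7]
[337 214  10   5  28] [231.5 409.1] [229.3 407.5]
[349 214  11  17  85] [322.1 452.6] [326.9 445.9]
[327 219  10   5  31] [159.  445.4] [160.2 444.7]
[310 224  18  11 133] [ 64.7 503.4] [ 56.6 502.9]
```

```bash
python3 -m inch '[{"linear":[0,0,-0.05],"twist":0,"gripper":0},{"linear":[0,0,-0.1],"twist":0,"gripper":0},{"linear":[0,0,-0.15],"twist":0,"gripper":0},{"linear":[0,0,-0.18],"twist":0,"gripper":0},{"linear":[0,0,-0.18],"twist":0,"gripper":0},{"linear":[0,0,-0.18],"twist":0,"gripper":0}]'
python3 p.py p5 160 240 310 390
```

```text
time: 37.58
tool_pos: [0.5834, -0.1595, 0.1049]
ee_rot: [3.141, -0.001, 3.065]
wrist_force: [-0.3, -0.4, -0.9]
width: 0.0156
k 7.25 37.7833 [ 0.5839 -0.1597  0.1059] [-3.142e+00  1.000e-03  3.065e+00] [-0.2 -0.9 -1.2] 0.01563913320985009
```

View pics/p5.png

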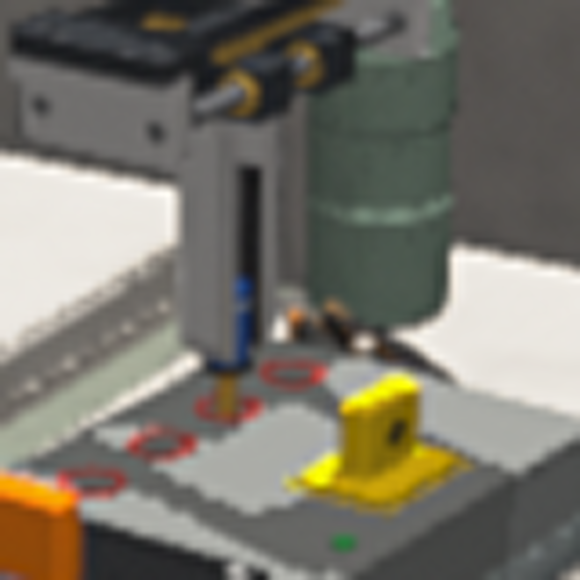

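```bash
python3 -m inch '[{"linear":[0,0,-0.05],"twist":0,"gripper":0},{"linear":[0,0,-0.1],"twist":0,"gripper":0},{"linear":[0,0,-0.15],"twist":0,"gripper":0},{"linear":[0,0,-0.19],"twist":0,"gripper":0},{"linear":[0,0,-0.2],"twist":0,"gripper":0},{"linear":[0,0,-0.2],"twist":0,"gripper":0}]'
python3 p.py p6 160 240 310 390
```

```text
time: 38.28
tool_pos: [0.5836, -0.1596, 0.0883]
ee_rot: [-3.141, 0.001, 3.065]
wrist_force: [-4.2, 1.8, 11.9]
width: 0.0155
k 7.25 38.4833 [ 0.5836 -0.1596  0.0883] [-3.141e+00  1.000e-03  3.065e+00] [-5.1  2.  11.9] 0.015391410064104287
```

View pics/p6.png

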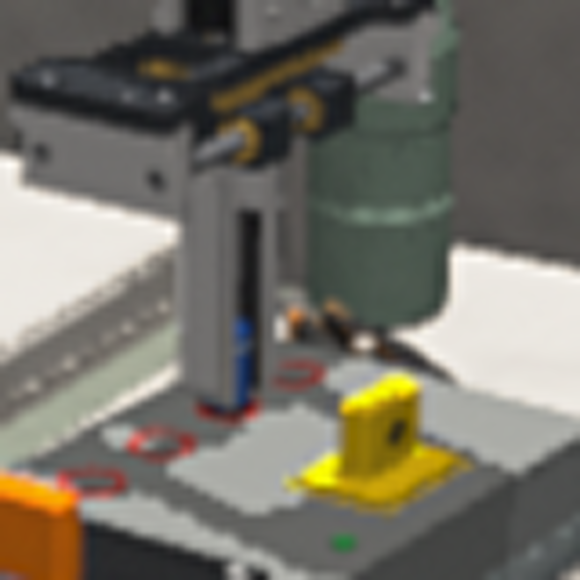

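```bash
python3 -m inch '[{"linear":[0,0,0.02],"twist":0,"gripper":0.5},{"linear":[0,0,0.02],"twist":0,"gripper":0.5},{"linear":[0,0,0.02],"twist":0,"gripper":0.5},{"linear":[0,0,0.02],"twist":0,"gripper":0.5},{"linear":[0,0,0.02],"twist":0,"gripper":0.5},{"linear":[0,0,0.02],"twist":0,"gripper":0.5}]'
python3 -m inch '[{"linear":[0,0,0.2],"twist":0,"gripper":0.5},{"linear":[0,0,0.5],"twist":0,"gripper":0.5},{"linear":[0,0,0.85],"twist":0,"gripper":0.5},{"linear":[0,0,0.85],"twist":0,"gripper":0.5},{"linear":[0,0,0.85],"twist":0,"gripper":0.5}]'
python3 p.py p7 160 240 310 390
python3 m1.py 2>/dev/null | grep -A3 pins
```

```text
time: 38.98
tool_pos: [0.5834, -0.1596, 0.0869]
ee_rot: [3.141, -0.001, 3.065]
wrist_force: [0.2, 0.7, 0.5]
width: 0.0461
time: 39.4
tool_pos: [0.5852, -0.1602, 0.1758]
ee_rot: [-3.14, 0.006, 3.065]
wrist_force: [0.8, 0.3, 0.3]
width: 0.047
k 7.25 39.6 [ 0.5827 -0.1593  0.1703] [ 3.14  -0.004  3.065] [-0.  -0.3 -0.4] 0.04668525939732616
pins ((np.float64(nan), np.float64(nan)), (np.float64(169.40999667270506), np.float64(284.98853931753484))) [[       nan        nan        nan]
 [0.39248128 0.32009495 0.073     ]]
knob ((315.0609436035156, 212.9512176513672), (7.1780500411987305, 22.4176025390625), 6.340191841125488) 155
[[0.531  0.0344 0.106 ]
```

View pics/p7.png

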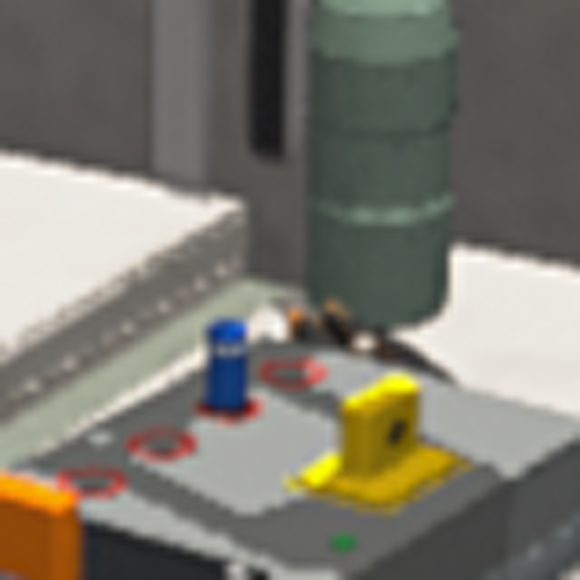

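```bash
for i in 1 2 3 4 5; do python3 -m inch '[{"linear":[-0.08,0.2,0],"twist":0,"gripper":0.5},{"linear":[-0.18,0.45,0],"twist":-0.007,"gripper":0.5},{"linear":[-0.28,0.7,0],"twist":-0.014,"gripper":0.5},{"linear":[-0.37,0.92,0],"twist":-0.014,"gripper":0.5},{"linear":[-0.382,0.96,0],"twist":-0.014,"gripper":0.5},{"linear":[-0.382,0.96,0],"twist":-0.014,"gripper":0.5}]' | grep -E 'pos|rot'; done
python3 -m inch '[{"linear":[0,0,-0.1],"twist":0,"gripper":0.5},{"linear":[0,0,-0.3],"twist":0,"gripper":0.5},{"linear":[0,0,-0.5],"twist":0,"gripper":0.5},{"linear":[0,0,-0.53],"twist":0,"gripper":0.5},{"linear":[0,0,-0.53],"twist":0,"gripper":0.5},{"linear":[0,0,-0.53],"twist":0,"gripper":0.5},{"linear":[0,0,-0.53],"twist":0,"gripper":0.5}]'
python3 p.py p8 250 350 250 350
```

```text
tool_pos: [0.5453, -0.0626, 0.173]
ee_rot: [-3.141, 0.001, 3.053]
tool_pos: [0.5077, 0.0323, 0.1727]
ee_rot: [-3.141, 0.001, 3.037]
tool_pos: [0.4698, 0.1279, 0.1726]
ee_rot: [-3.141, 0.001, 3.022]
tool_pos: [0.4318, 0.2238, 0.1725]
ee_rot: [-3.141, 0.001, 3.007]
tool_pos: [0.3937, 0.3197, 0.1723]
ee_rot: [-3.14, 0.001, 2.992]
time: 43.18
tool_pos: [0.3937, 0.3202, 0.1208]
ee_rot: [3.14, 0.002, 2.991]
wrist_force: [0.5, 0.7, -0.8]
width: 0.0472
k 5.8 43.3833 [0.3932 0.3207 0.1206] [3.140e+00 2.000e-03 2.992e+00] [-0.9  0.2 -0.7] 0.04680557551893442
```

View pics/p8.png

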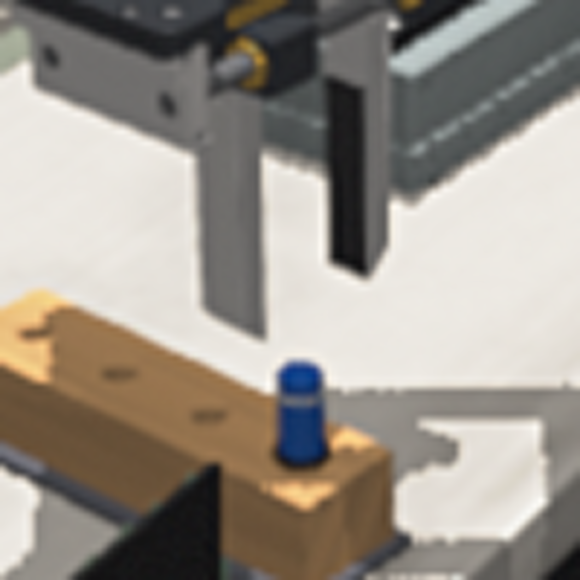

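```bash
python3 -m inch '[{"linear":[-0.005,0,-0.15],"twist":0,"gripper":0.5},{"linear":[-0.005,0,-0.3],"twist":0,"gripper":0.5},{"linear":[-0.005,0,-0.45],"twist":0,"gripper":0.5},{"linear":[-0.005,0,-0.5],"twist":0,"gripper":0.5},{"linear":[-0.005,0,-0.5],"twist":0,"gripper":0.5},{"linear":[-0.005,0,-0.5],"twist":0,"gripper":0.5}]'
python3 -m inch '[{"linear":[0,0,0],"twist":0,"gripper":0},{"linear":[0,0,0],"twist":0,"gripper":0},{"linear":[0,0,0],"twist":0,"gripper":0},{"linear":[0,0,0],"twist":0,"gripper":0},{"linear":[0,0,0],"twist":0,"gripper":0},{"linear":[0,0,0],"twist":0,"gripper":0},{"linear":[0,0,0],"twist":0,"gripper":0},{"linear":[0,0,0],"twist":0,"gripper":0}]'
python3 -m inch '[{"linear":[0,0,0.1],"twist":0,"gripper":0},{"linear":[0,0,0.2],"twist":0,"gripper":0},{"linear":[0,0,0.4],"twist":0,"gripper":0},{"linear":[0,0,0.7],"twist":0,"gripper":0},{"linear":[0,0,1],"twist":0,"gripper":0},{"linear":[0,0,1],"twist":0,"gripper":0},{"linear":[0,0,1],"twist":0,"gripper":0},{"linear":[0,0,1],"twist":0,"gripper":0}]'
python3 p.py p9 210 330 230 350
```

```text
time: 43.88
tool_pos: [0.3923, 0.3206, 0.07]
ee_rot: [3.141, 0.0, 2.992]
wrist_force: [0.2, 0.5, 0.1]
width: 0.0471
time: 44.55
tool_pos: [0.3924, 0.3205, 0.0699]
ee_rot: [3.141, 0.0, 2.992]
wrist_force: [-0.5, 0.0, 1.6]
width: 0.0156
time: 45.22
tool_pos: [0.3919, 0.3201, 0.1695]
ee_rot: [-3.141, -0.0, 2.992]
wrist_force: [0.1, -0.2, -0.9]
width: 0.0154
k 4.833333333333333 45.4167 [0.3913 0.3198 0.1678] [-3.139e+00 -3.000e-03  2.992e+00] [ 0.1  0.1 -0.7] 0.015281644226223355
```

View pics/p9.png

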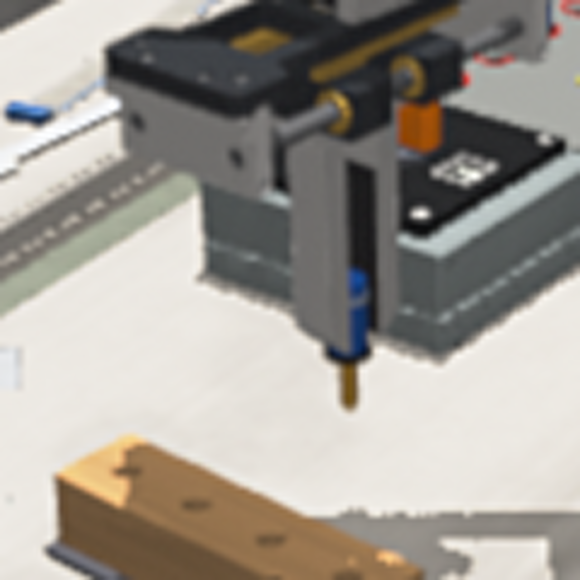

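```bash
for i in 1 2 3 4; do python3 -m inch '[{"linear":[0.1,-0.2,0.06],"twist":0,"gripper":0},{"linear":[0.22,-0.45,0.06],"twist":0.007,"gripper":0},{"linear":[0.35,-0.7,0.06],"twist":0.0175,"gripper":0},{"linear":[0.47,-0.94,0.06],"twist":0.0175,"gripper":0},{"linear":[0.495,-0.991,0.06],"twist":0.0175,"gripper":0},{"linear":[0.495,-0.991,0.06],"twist":0.0175,"gripper":0}]' | grep -E 'pos|rot|wid'; done
python3 -m inch '[{"linear":[0,0,-0.1],"twist":0,"gripper":0},{"linear":[0,0,-0.3],"twist":0,"gripper":0},{"linear":[0,0,-0.5],"twist":0,"gripper":0},{"linear":[0,0,-0.69],"twist":0,"gripper":0},{"linear":[0,0,-0.69],"twist":0,"gripper":0},{"linear":[0,0,-0.69],"twist":0,"gripper":0},{"linear":[0,0,-0.69],"twist":0,"gripper":0}]'
python3 p.py p10 160 240 290 370
python3 - <<'E'
from h import *
s=snap('scene')
f=lambda P:((proj(s,P)-[290,160])*7.25+3.1).round(1)
o=robot.get_obs(); t=o['tool_pos']; print(t)
print('tip pred',f([[t[0],t[1],t[2]-.0539],[t[0],t[1],t[2]-.0539+.024]]))
print('jacks pred',f([[.5901,-.0758,.06]]))
E
```

```text
tool_pos: [0.4418, 0.2199, 0.1745]
ee_rot: [-3.141, -0.002, 3.007]
width: 0.0151
tool_pos: [0.4912, 0.1221, 0.1809]
ee_rot: [3.141, -0.001, 3.027]
width: 0.015
tool_pos: [0.5406, 0.0237, 0.187]
ee_rot: [3.141, -0.001, 3.046]
width: 0.0153
tool_pos: [0.5902, -0.075, 0.193]
ee_rot: [3.14, -0.001, 3.065]
width: 0.0155
time: 48.0
tool_pos: [0.5903, -0.0748, 0.1255]
ee_rot: [3.141, 0.001, 3.066]
wrist_force: [-0.4, 0.0, -0.1]
width: 0.0155
k 7.25 48.2 [ 0.5909 -0.0759  0.1262] [-3.141e+00  3.000e-03  3.065e+00] [ 0.  -0.3 -0.1] 0.01548411238520332
[ 0.59081841 -0.07602589  0.12594131]
tip pred [[234.4 452.2]
 [234.  389.1]]
jacks pred [[236.  484.2]]
```

View pics/p10.png

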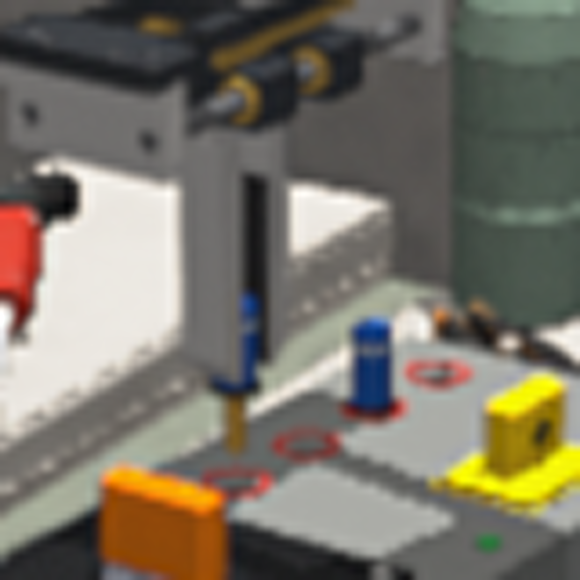

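```bash
python3 -m inch '[{"linear":[0,0,-0.05],"twist":0,"gripper":0},{"linear":[0,0,-0.1],"twist":0,"gripper":0},{"linear":[0,0,-0.15],"twist":0,"gripper":0},{"linear":[0,0,-0.18],"twist":0,"gripper":0},{"linear":[0,0,-0.18],"twist":0,"gripper":0},{"linear":[0,0,-0.18],"twist":0,"gripper":0}]'
python3 p.py p11 160 240 290 370
```

```text
time: 48.75
tool_pos: [0.5898, -0.076, 0.1058]
ee_rot: [3.141, -0.001, 3.065]
wrist_force: [0.9, -0.1, 0.2]
width: 0.0151
k 7.25 48.95 [ 0.5904 -0.0761  0.1068] [3.142e+00 1.000e-03 3.065e+00] [-0.6 -0.1 -0.3] 0.01513597228277637
```

Tip is ~7 mm in the jack with no force; press home.

```bash
python3 -m inch '[{"linear":[0,0,-0.05],"twist":0,"gripper":0},{"linear":[0,0,-0.1],"twist":0,"gripper":0},{"linear":[0,0,-0.15],"twist":0,"gripper":0},{"linear":[0,0,-0.19],"twist":0,"gripper":0},{"linear":[0,0,-0.2],"twist":0,"gripper":0},{"linear":[0,0,-0.2],"twist":0,"gripper":0}]'
python3 p.py p12 160 240 290 370
```

```text
time: 49.45
tool_pos: [0.5901, -0.076, 0.0893]
ee_rot: [-3.141, 0.001, 3.065]
wrist_force: [-5.3, 1.7, 11.7]
width: 0.0149
k 7.25 49.65 [ 0.5901 -0.076   0.0893] [-3.141e+00  1.000e-03  3.065e+00] [-4.6  0.3 12.2] 0.015382110347803691
```

View pics/p12.png

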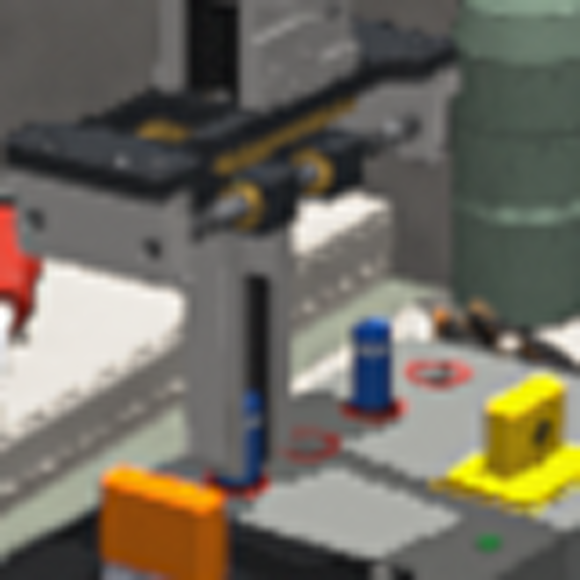

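```bash
python3 -m inch '[{"linear":[0,0,0.02],"twist":0,"gripper":0.5},{"linear":[0,0,0.02],"twist":0,"gripper":0.5},{"linear":[0,0,0.02],"twist":0,"gripper":0.5},{"linear":[0,0,0.02],"twist":0,"gripper":0.5},{"linear":[0,0,0.02],"twist":0,"gripper":0.5},{"linear":[0,0,0.02],"twist":0,"gripper":0.5}]'
python3 -m inch '[{"linear":[0,0,0.2],"twist":0,"gripper":0.5},{"linear":[0,0,0.5],"twist":0,"gripper":0.5},{"linear":[0,0,0.85],"twist":0,"gripper":0.5},{"linear":[0,0,0.85],"twist":0,"gripper":0.5},{"linear":[0,0,0.85],"twist":0,"gripper":0.5}]'
python3 -m inch '[{"linear":[-0.1,0.3,0],"twist":0,"gripper":0.6},{"linear":[-0.2,0.65,0],"twist":0,"gripper":0.7},{"linear":[-0.33,0.97,0],"twist":0,"gripper":0.7},{"linear":[-0.33,0.97,0],"twist":0,"gripper":0.7},{"linear":[-0.33,0.97,0],"twist":0,"gripper":0.7},{"linear":[-0.33,0.97,0],"twist":0,"gripper":0.7}]'
python3 p.py p13 150 250 270 400; python3 w.py w6 2>/dev/null
```

```text
time: 50.15
tool_pos: [0.5899, -0.076, 0.0878]
ee_rot: [3.141, -0.001, 3.065]
wrist_force: [1.0, 0.0, 0.2]
width: 0.0468
time: 50.57
tool_pos: [0.5918, -0.0764, 0.1767]
ee_rot: [-3.141, 0.006, 3.065]
wrist_force: [0.1, 0.3, -0.8]
width: 0.0469
time: 51.07
tool_pos: [0.5567, 0.0207, 0.1722]
ee_rot: [-3.141, -0.002, 3.065]
wrist_force: [0.6, -0.3, 0.3]
width: 0.0656
k 5.769230769230769 51.2667 [0.5574 0.0198 0.173 ] [-3.141e+00 -1.000e-03  3.063e+00] [-0.1  0.3 -0. ] 0.06554498655430956
51.7667 [0.55717067 0.02093887 0.17355228] [3.14151877e+00 1.12138997e-04 3.06493133e+00] [ 0.29858699 -0.57342041  0.43731543] [-0.00801349  0.04592041  0.02437442] 0.06624281098542886
```

View pics/p13.png

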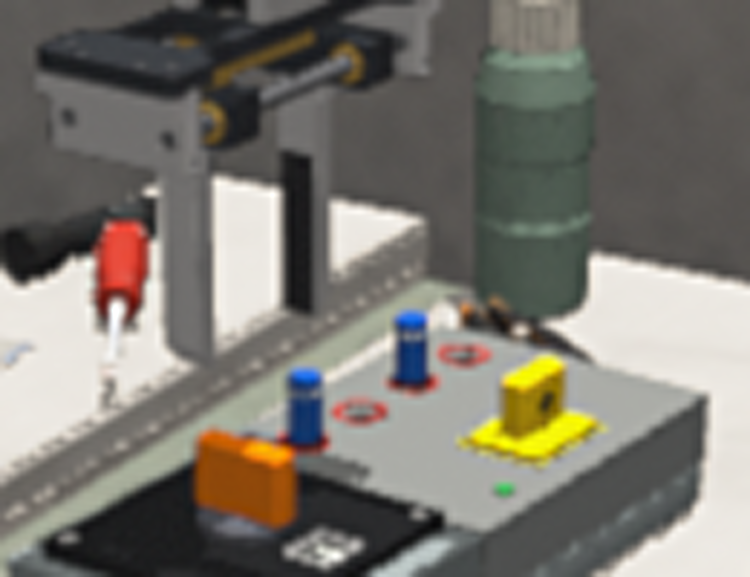

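View pics/w6.png

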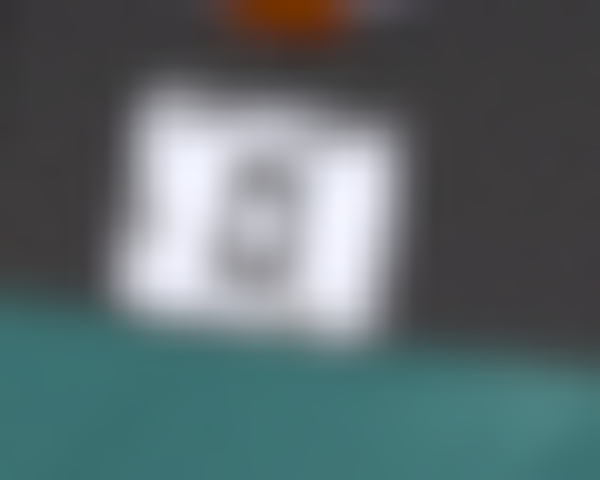

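```bash
python3 -m inch '[{"linear":[-0.008,0.051,0],"twist":0,"gripper":0.7},{"linear":[-0.008,0.051,-0.2],"twist":0,"gripper":0.7},{"linear":[-0.008,0.051,-0.4],"twist":0,"gripper":0.7},{"linear":[-0.008,0.051,-0.6],"twist":0,"gripper":0.7},{"linear":[-0.008,0.051,-0.7],"twist":0,"gripper":0.7},{"linear":[-0.008,0.051,-0.7],"twist":0,"gripper":0.6},{"linear":[-0.008,0.051,-0.7],"twist":0,"gripper":0.5}]'
python3 -m inch '[{"linear":[0,0,0],"twist":0,"gripper":0},{"linear":[0,0,0],"twist":0,"gripper":0},{"linear":[0,0,0],"twist":0,"gripper":0},{"linear":[0,0,0],"twist":0,"gripper":0},{"linear":[0,0,0],"twist":0,"gripper":0},{"linear":[0,0,0],"twist":0,"gripper":0},{"linear":[0,0,0],"twist":0,"gripper":0},{"linear":[0,0,0],"twist":0,"gripper":0},{"linear":[0,0,0],"twist":0,"gripper":0},{"linear":[0,0,0],"twist":0,"gripper":0}]'
python3 -m inch '[{"linear":[0,0,0],"twist":-0.1,"gripper":0},{"linear":[0,0,0],"twist":-0.2,"gripper":0},{"linear":[0,0,0],"twist":-0.3,"gripper":0},{"linear":[0,0,0],"twist":-0.4,"gripper":0},{"linear":[0,0,0],"twist":-0.5,"gripper":0},{"linear":[0,0,0],"twist":-0.6,"gripper":0},{"linear":[0,0,0],"twist":-0.6,"gripper":0}]'
```

```text
time: 52.35
tool_pos: [0.5562, 0.0263, 0.1034]
ee_rot: [3.141, -0.001, 3.065]
wrist_force: [0.2, 0.8, 0.5]
width: 0.0556
time: 53.18
tool_pos: [0.5565, 0.026, 0.1038]
ee_rot: [-3.142, 0.0, 3.065]
wrist_force: [-0.1, -1.0, 1.9]
width: 0.0137
time: 53.77
tool_pos: [0.5566, 0.0261, 0.1038]
ee_rot: [3.141, 0.0, 2.435]
wrist_force: [0.3, 0.9, 2.3]
width: 0.014
```

```bash
python3 w.py w7 2>/dev/null
python3 -m inch '[{"linear":[0,0,0],"twist":-0.1,"gripper":0},{"linear":[0,0,0],"twist":-0.2,"gripper":0},{"linear":[0,0,0],"twist":-0.3,"gripper":0},{"linear":[0,0,0],"twist":-0.4,"gripper":0},{"linear":[0,0,0],"twist":-0.5,"gripper":0},{"linear":[0,0,0],"twist":-0.6,"gripper":0},{"linear":[0,0,0],"twist":-0.6,"gripper":0},{"linear":[0,0,0],"twist":-0.6,"gripper":0}]'
python3 w.py w8 2>/dev/null
python3 -c "
import cv2,numpy as np
cv2.imwrite('pics/m3.png',np.hstack([cv2.resize(cv2.imread('pics/%s.png'%a),(400,320)) for a in('w7','w8')]))"
```

```text
54.2667 [0.55654526 0.02613562 0.10378334] [3.14103424e+00 3.71982410e-04 2.43720029e+00] [0.5021533  1.42493708 3.29862724] [ 0.01787051  0.0919275  -0.00045448] 0.0137304781659706
time: 54.93
tool_pos: [0.5567, 0.0262, 0.1038]
ee_rot: [3.141, -0.0, 1.811]
wrist_force: [0.7, 0.3, 3.7]
width: 0.014
55.4333 [0.55667001 0.02618826 0.10375217] [ 3.14058483e+00 -6.75216143e-06  1.80874432e+00] [1.07028063 1.19319033 4.58055806] [ 0.24481045 -0.27303825  0.04586714] 0.013789770329493646
```

View pics/m3.png

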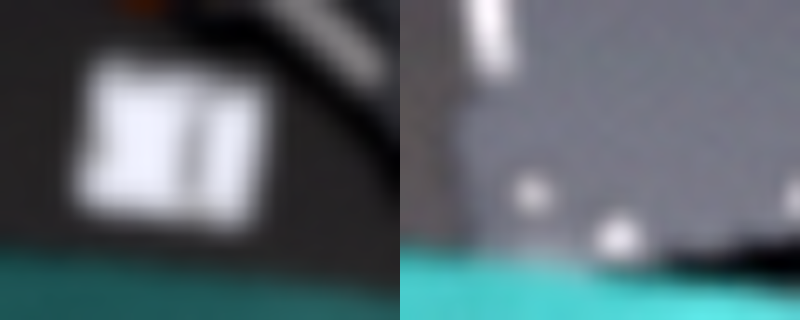

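```bash
python3 -m inch '[{"linear":[0,0,0],"twist":0,"gripper":0.5},{"linear":[0,0,0],"twist":0,"gripper":0.5},{"linear":[0,0,0],"twist":0,"gripper":0.5},{"linear":[0,0,0],"twist":0,"gripper":0.5},{"linear":[0,0,0],"twist":0,"gripper":0.5},{"linear":[0,0,0],"twist":0,"gripper":0.5}]'
python3 -m inch '[{"linear":[0,0,0.3],"twist":0,"gripper":0.6},{"linear":[0,0,0.6],"twist":0,"gripper":0.6},{"linear":[0,0,0.95],"twist":0,"gripper":0.6},{"linear":[0,0,0.95],"twist":0,"gripper":0.6},{"linear":[0,0,0.95],"twist":0,"gripper":0.6}]'
for i in 1 2; do python3 -m inch '[{"linear":[-0.2,0.3,0],"twist":0.1,"gripper":0.6},{"linear":[-0.4,0.6,0],"twist":0.2,"gripper":0.6},{"linear":[-0.6,0.95,0],"twist":0.3,"gripper":0.6},{"linear":[-0.6,0.95,0],"twist":0.3,"gripper":0.6},{"linear":[-0.6,0.95,0],"twist":0.3,"gripper":0.6}]'; done
python3 w.py w9 2>/dev/null; python3 -c "
from h import *
snap('top','t9')"; python3 p.py p14 150 250 270 400
```

```text
time: 55.93
tool_pos: [0.556, 0.026, 0.1031]
ee_rot: [-3.141, -0.0, 1.808]
wrist_force: [-0.1, -0.7, 0.3]
width: 0.0463
time: 56.35
tool_pos: [0.5578, 0.026, 0.2016]
ee_rot: [3.136, 0.002, 1.808]
wrist_force: [0.0, 0.3, 0.2]
width: 0.0561
time: 56.77
tool_pos: [0.4947, 0.1224, 0.1968]
ee_rot: [-3.139, -0.001, 2.125]
wrist_force: [-0.2, -0.1, -0.3]
width: 0.0565
time: 57.18
tool_pos: [0.4358, 0.2164, 0.1974]
ee_rot: [-3.14, -0.0, 2.438]
wrist_force: [0.6, -0.9, -0.0]
width: 0.0565
57.6833 [0.43668553 0.21550121 0.19846253] [-3.14158044e+00  4.17966904e-05  2.43534380e+00] [-0.0598962  -0.609054    0.45967073] [-0.01491947  0.01844952  0.00651633] 0.05616462005733451
k 5.769230769230769 57.9333 [0.4364 0.216  0.1986] [3.141 0.    2.437] [ 0.2 -0.2  0.1] 0.05660135626809229
```

View pics/w9.png

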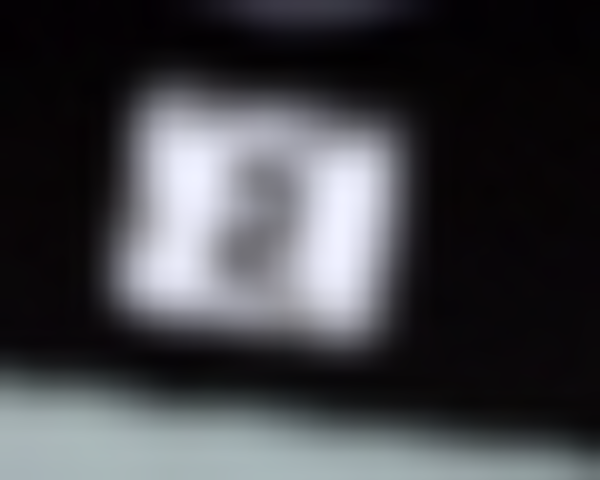

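View pics/t9.png

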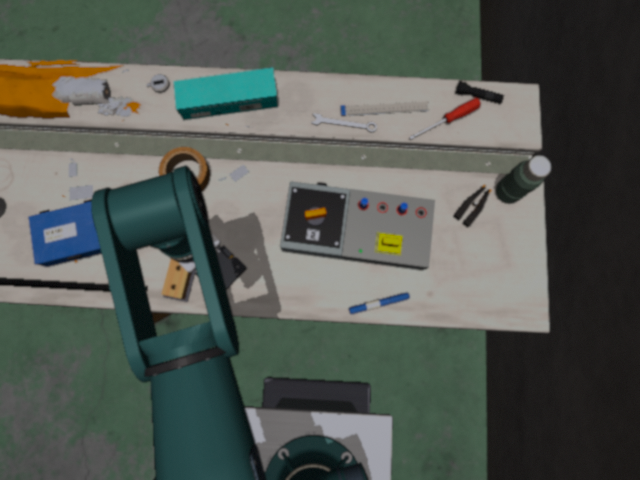

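View pics/p14.png

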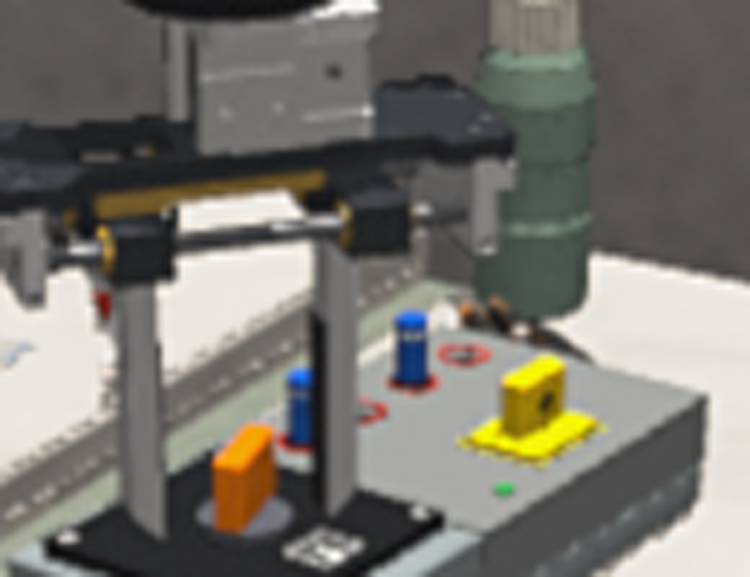

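```bash
python3 -c "
from bench import robot; print(robot.close_job())"
```

```text
the job is handed in; nothing more can be done
None
```

The test box is set up as asked and the job is handed in at about 58 s. It reported no verdict.

- **Dial to 0:** the window started between 5 and 6. I turned the knob anticlockwise to 0, and it still read 0 after the key and both pins were in.
- **Key:** it is seated in its slot with the flange on the deck. The first try landed on the slot's rim at about 11 N; I lifted it, shifted it about 1 mm, and it went in. At home the tool height matched the expected value to 0.1 mm under about 12 N.
- **Pins:** two pins stood in the rack. They went into jack 3 and then jack 1, both fully home at about 12 N. The scene picture shows both flanges on the deck.
- **Dial to 2:** I turned it clockwise two digits. The last top view shows a centred 2.

In the last top view, the key and pins are in place, the tape, marker and clamp lie where they were, and the gripper is clear of everything. The digit covers only a few pixels in the image, but the angle turned agrees with it. The top and scene cameras disagreed by 1–3 mm about where the key and slot lay, and the final insertion settled which was right.

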